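# Put the pens and ink away

## Robot

A 6-joint arm with a two-finger parallel gripper is mounted at the origin on the work surface. World frame = base frame: x ahead of the robot, y to its left, z up, the work surface at z = 0. Lengths are in m, angles in rad, forces in N, time in s.
With the tool pointing down it reaches from about 0.3 to 0.775 m from the base axis. Payload 14.6 kg.
Tool frame: the origin (TCP) lies at the very end of the fingers, on their centre line; the grasp point (between the pads) lies 19 mm behind it (ctrl.hold_point_z is the distance from the TCP to the grasp point, in m); x points along the fingers, y is the direction in which the jaws open and shut, and the axes are right-handed (so a half turn about x gives the same grasp; the last joint's range is limited). The gripper opens to 94 mm and grips with 3 to 60 N. Pads are 16 mm wide; open, the fingers measure 119 mm over their backs; the gripper's body (75 mm by 177 mm) begins 78 mm behind the grasp point.
Start: joints at [1.189, 0.3, 1.521, -0, 1.321, -0.067], TCP at [0.17, 0.523, 0.176] pointing down, gripper open.
Joint ranges: [-3.03, 3.03], [-0.79, 2.21], [0.23, 2.52], [-1.04, 4.18], [0, 3.07], [-2.55, 2.55]. Speed limits (rad/s): [2.22, 2.22, 2.57, 3.14, 3.14, 3.14].

## Interface

Orientations are given as [roll, pitch, yaw] about the fixed x, y, z axes, in that order (R = Rz(yaw) Ry(pitch) Rx(roll)).
In Python, from station import get_obs, camera, ticket, ctrl gives the robot as it stands.
- The arm moves only by the tool step_arm, never from a script. Its argument "motion" is a list that holds one entry, the list of rows, each a list of 6 numbers: the shift along the tool's x, y, z in m, then the turn, a rotation vector about the tool's x, y, z in degrees. A call has 1 to 12 rows; each row shifts and turns the commanded pose from where the row before left it, along the tool's axes as they then stand; what a row does not reach is not made up. A row lasts 1/8 s, in which the tool goes at most 62.5 mm and 10.7 degrees, less where a joint would pass 70% of its speed; a pose out of reach is approached as far as the arm can. A call is refused whole if a number of a shift passes 0.0625 or a number of a turn 10.7, either way. A call with a gripper value outside its range is refused whole. "fingers" is the finger opening in m, from 0 to 0.094, set as the call begins (left out, the last holds). The fingers move at their own pace and stop on an object; "squeeze" is the grip in N (left out, the last holds). Time passes only in rows, so rows that do not move let the fingers close. It gives the time, the measured TCP pose, the force and the opening at its end, in the units of the state.
- get_obs(): the state, without advancing time (a new reading comes with each control period).
- camera(name): name is "side" or "top"; returns a dict with "pixels" (420x560x3 uint8, red, green, blue), "fx", "fy", "cx", "cy" (pixels), "extrinsics" (4x4, takes a point from world to camera coordinates). Camera axes: x right, y up, looking along -z (the intrinsics and any distortion apply to the point x, -y, -z); pixel columns grow to the right and rows downward; lengths in m; the calibration is good to about 2 mm. A picture is of the moment at which its call begins. There is no depth.
- ticket.hand_in(): hands the job in, once; it reports no verdict.
The state is a dict: "time_s": time; "qpos": joint angles; "joint_vel": joint speeds; "tau": joint torques, N m; "ee_pos": TCP position; "eef_rot": TCP orientation; "force": force on the tool from outside, world axes, zero at the start; "moment": the same for the moment, N m; "grip_width": finger opening in m.
Only numpy, scipy, OpenCV 4.12 (cv2) and the standard library are available. Lean on these libraries where they do the work, as an engineer would, in place of code of your own. Each camera call takes 0.05 s, during which the arm holds its last target.

## Task

Pack up the stall: press the case's pedal fully down so that its lid rises, lay every pen lying loose on the tabletop flat inside (not those on display in trays and boxes), then ease the pedal slowly back up until the lid is shut. Every loose ink pot goes upright into the wooden box with the sliding cover, and that cover must be slid fully shut again. Leave the other things on the table alone.

Things in the scene. Friction and masses are not known exactly. Their poses are not given: they have to be found in the camera images.
- case: Fixed black-and-dark-wood display case, outer 190 (its x) x 170 (its y) x 72 mm high, with a clear lid in a dark frame and a pedal lever on its front, which is its -x side, facing the robot. Origin: centre of its underside, on the table. Inner floor 30 mm above the origin, inner space 178 (x) x 158 (y) mm, walls 6 mm, rim at 72 mm. It may stand left or right of the robot, turned up to 0.25 rad.
- lid (a joint): Angle of the case's lid, rad: 0 shut, 1.7 fully open (leaning back past upright). Hinged along the case's rear (+x) upper edge, 95 mm behind its centre and 73 mm up, and driven only by the pedal: lid = 5 x pedal. The lid is a 190 mm panel, 5 mm thick, with no handle. It lands too hard if it turns shut faster than 3 rad/s over its last 0.5 rad (pad rising faster than about 60 mm/s).
- pedal (a joint): Angle of the pedal lever, rad: 0 up (level, lid shut), 0.34 fully down (end stop, lid fully open). It turns about a pivot on the case's front, at x = -96 mm, z = 58 mm in the case's frame. A stiff pivot: it stays where it is left, so it must also be brought back up by hand. Pushing down at the pad takes about 5 to 8 N, lifting it 1 to 5 N. The pad can be pressed from above and pinched by its sides.
- pedal_pad (a point): Centre of the top face of the pedal's black rubber pad, which is 44 (x) x 44 (y) x 10 mm thick. It lies 100 mm in front of the pivot and 63 mm above the table when up, about 29 mm when fully down. The point turns with the pedal. The lever between pad and case is 16 mm wide, and below the pad is free air.
- box: Fixed pale wooden box, outer 200 (its x) x 90 (its y) x 52 mm high, with a flat sliding cover on top. Origin: centre of its underside, on the table. Inner floor 6 mm above the origin, inner space 188 (x) x 78 (y) mm, walls 6 mm. It stands on the other side from the case, turned up to 0.25 rad.
- cover (a joint): How far the sliding cover stands open, m: 0 shut, 0.155 fully open. It slides level towards the box's own -x side (towards the robot), uncovering the far (+x) part of the box; friction about 1.5 N, it stays where left. It may start up to 20 mm open. The cover cannot come off; it is 198 x 86 x 5 mm with its top 58.5 mm above the table.
- cover_ridge (a point): Centre of the top of the ridge on the cover: a wooden bar 12 mm along the box's x, 50 mm along its y, standing 16 mm above the cover, its top 74.5 mm above the table. It is 60 mm to +x of the box's centre when shut. Pinch it across its 12 mm.
- pen0: One of up to three loose pens (may be absent), dark or metal barrel with clip, 138 mm long, 13 mm thick, about 30 g. It does not roll. Origin: middle of the pen, on its axis, 6 mm above what it lies on; x axis along the pen.
- pen1: One of up to three loose pens (may be absent), dark or metal barrel with clip, 138 mm long, 13 mm thick, about 30 g. It does not roll. Origin: middle of the pen, on its axis, 6 mm above what it lies on; x axis along the pen.
- pen2: One of up to three loose pens (may be absent), dark or metal barrel with clip, 138 mm long, 13 mm thick, about 30 g. It does not roll. Origin: middle of the pen, on its axis, 6 mm above what it lies on; x axis along the pen.
- pot0: One of up to three loose squat ink pots (may be absent), closed, about 90 g: amber round body 42 mm diameter and 22 mm high, black cap above it 28 mm diameter and 18 mm high; 40 mm tall in all. Origin: centre of its underside; z axis up through the cap. Best gripped by the cap: held by its body there is too little room for the fingers in the box.
- pot1: One of up to three loose squat ink pots (may be absent), closed, about 90 g: amber round body 42 mm diameter and 22 mm high, black cap above it 28 mm diameter and 18 mm high; 40 mm tall in all. Origin: centre of its underside; z axis up through the cap. Best gripped by the cap: held by its body there is too little room for the fingers in the box.
- pot2: One of up to three loose squat ink pots (may be absent), closed, about 90 g: amber round body 42 mm diameter and 22 mm high, black cap above it 28 mm diameter and 18 mm high; 40 mm tall in all. Origin: centre of its underside; z axis up through the cap. Best gripped by the cap: held by its body there is too little room for the fingers in the box.
- loupe: Bystander: black eye loupe, 34 mm diameter, 30 mm high, standing between the pens and the pots. Origin: centre of its underside.
- weight: Bystander: brass paperweight, 40 mm diameter, 28 mm high. Origin: centre of its underside.
- mug: Bystander: white mug, 85 mm high, far left. Origin: centre of its underside.
- tumbler: Bystander: empty glass, 110 mm high, far right. Origin: centre of its underside.
- tape: Bystander: roll of clear tape, 64 mm diameter, 18 mm high, at the back. Origin: centre of its underside.
- cardbox: Bystander: cardboard card box, 60 x 95 x 30 mm, right. Origin: centre of its underside.
- notebook: Bystander: blue notebook, 100 x 150 x 12 mm, left. Origin: centre of its underside.
Not all that is in view belongs to the job. Leave any blue, purple or turquoise look-alike of the pot1 alone.

How it is judged:
By the outcome, as a careful person would: the job done as asked, in the order asked, and still so for the second after the job is handed in, with the robot touching nothing.
Of pen0, pen1, pen2 only 2 to 3 are there at a start; the rules pass over those that are not, and their reading is None.
Of pot0, pot1, pot2 only 2 to 3 are there at a start; the rules pass over those that are not, and their reading is None.
At some moment in a run one of pen0, pen1, pen2, pot0, pot1, pot2 may be knocked a few centimetres aside while the robot is not near it.
It also fails if it takes over 210 s, if anything falls off the work surface, if the arm or the gripper's body presses on something with over 40 N, if the wrist force passes 120 N, or if a joint passes its speed limit or range.

## Working session

There is one attempt and no reset: what is moved stays moved. The work goes in short steps, Python scripts to look and compute and a tool call to move; the robot and the scene stay as the last step left them, time stands still between calls to the robot, and variables do not carry over. Pictures are saved under pics/ and viewed, and the job is handed in when it is done.

Besides the shell and the picture viewer there is one more tool, called after ">>>" as a command line: name --argument value ..., lists and objects as JSON in quotes. step_arm: Moves the arm, as the interface text tells. Its arguments: {"type":"object","properties":{"motion":{"type":"array","items":{"type":"array","items":{"type":"array","items":{"type":"number"}}}},"fingers":{"type":"number"},"squeeze":{"type":"number"}},"required":["motion"]}

```bash
ls; mkdir -p pics; python3 - <<'E'
from station import get_obs, camera, ctrl
import cv2
print(get_obs()); print(ctrl.hold_point_z)
for n in ("side","top"):
    c=camera(n); cv2.imwrite(f"pics/{n}0.png",c["pixels"][:,:,::-1]); print({k:v for k,v in c.items() if k!="pixels"})
E
```

```text
pics
{'time_s': 0.0, 'qpos': array([ 1.18939566e+00,  3.00468246e-01,  1.52159953e+00,  4.49414249e-06,
        1.32072521e+00, -6.65867827e-02]), 'joint_vel': array([-6.44581229e-04,  4.98962916e-05,  2.05967416e-03, -1.23197592e-03,
        3.21658566e-04,  9.92946459e-04]), 'tau': array([ 1.73451699e-03, -5.31806266e+01, -3.52745068e+01,  7.08763953e-02,
        2.43299321e-02, -1.34949869e-04]), 'ee_pos': array([0.17017953, 0.52268014, 0.17518012]), 'eef_rot': array([-1.64100962,  1.56959599, -1.95582462]), 'force': array([-0.39500992, -0.11194464, -0.27817334]), 'moment': array([ 0.01670575,  0.03635862, -0.04229423]), 'grip_width': 0.09421857193175082}
0.0188
{'fx': 465.74176771597143, 'fy': 465.74176771597143, 'cx': 276.6410604711153, 'cy': 212.68472663377403, 'extrinsics': array([[ 0.78700991, -0.61678432, -0.01387471, -0.45721559],
       [ 0.42554399,  0.52643157,  0.7360585 , -0.29865441],
       [-0.44668526, -0.58518963,  0.67677572, -1.35452519],
       [ 0.        ,  0.        ,  0.        ,  1.        ]])}
{'fx': 499.36007713826086, 'fy': 499.36007713826086, 'cx': 268.96396426963906, 'cy': 208.1845955783851, 'extrinsics': array([[-0.01204926, -0.99988493,  0.00921646,  0.0201444 ],
       [ 0.99636726, -0.01122875,  0.08441679, -0.56387195],
       [-0.08430359,  0.01020014,  0.99638791, -1.47343064],
       [ 0.        ,  0.        ,  0.        ,  1.        ]])}
```

View pics/top0.png

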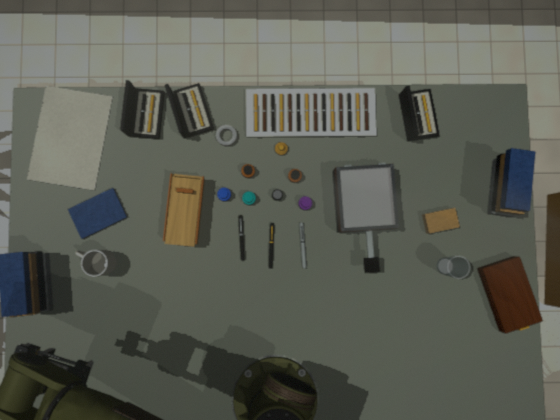

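View pics/side0.png

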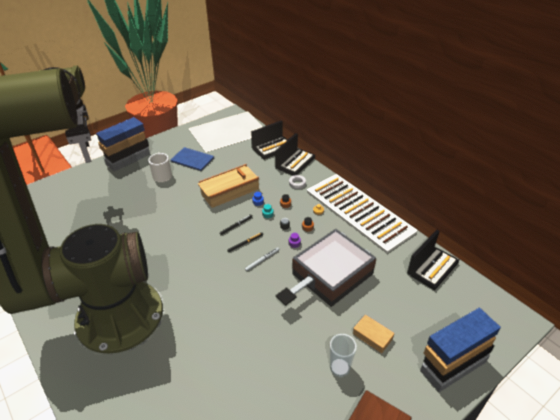

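```bash
cat > h.py <<'E'
import numpy as np, cv2
from station import get_obs, camera, ctrl
from scipy.spatial.transform import Rotation as R
def ray(c,u,v):
    E=c["extrinsics"]; d=np.array([(u-c["cx"])/c["fx"],-(v-c["cy"])/c["fy"],-1.0])
    Rm=E[:3,:3]; return -Rm.T@E[:3,3], Rm.T@d
def plane(c,u,v,z):
    o,d=ray(c,u,v); return o+d*(z-o[2])/d[2]
def proj(c,p):
    q=c["extrinsics"]@np.append(p,1); return np.array([c["cx"]+c["fx"]*q[0]/-q[2], c["cy"]-c["fy"]*q[1]/-q[2]])
def snap(name,fn,box=None,s=1):
    c=camera(name); im=c["pixels"][:,:,::-1].copy()
    if box: x0,y0,x1,y1=box; im=cv2.resize(im[y0:y1,x0:x1],None,fx=s,fy=s,interpolation=cv2.INTER_CUBIC)
    cv2.imwrite("pics/"+fn,im); return c
E
python3 - <<'E'
from h import *
snap("top","t1.png",(155,130,405,280),3.2)
snap("side","s1.png",(190,150,400,310),3.6)
E
```

```text
(no output)
```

View pics/t1.png

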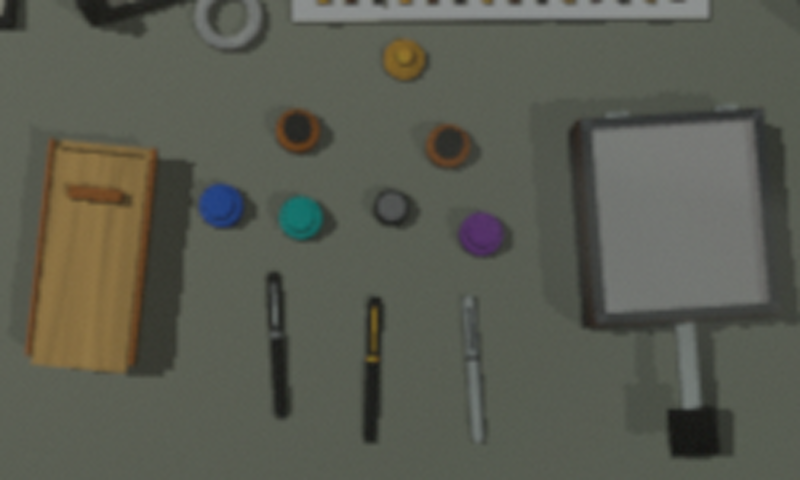

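View pics/s1.png

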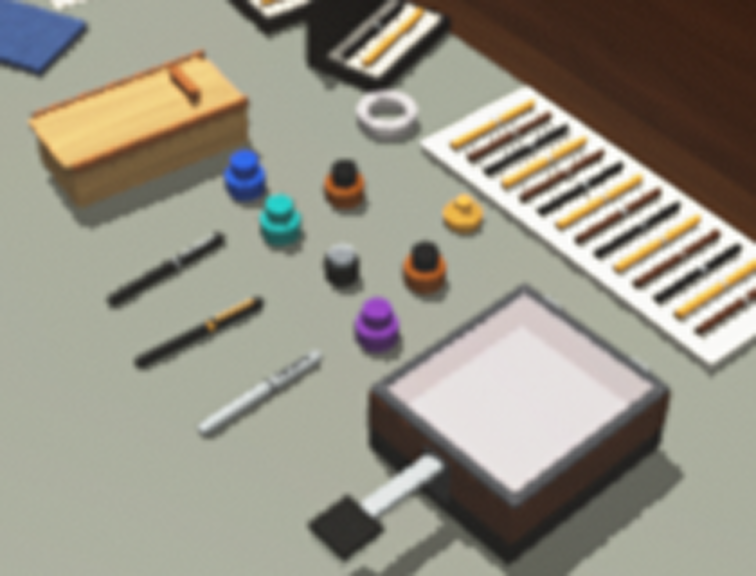

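```bash
python3 - <<'E'
from h import *
c=camera("top")
f=lambda x,y,z:plane(c,155+x/3.2,130+y/3.2,z).round(4)
s=camera("side")
g=lambda x,y,z:plane(s,190+x/3.6,150+y/3.6,z).round(4)
print("lid",[f(*p,.077)[:2] for p in((577,120),(762,108),(778,318),(590,328))])
print("side lid",[g(*p,.077)[:2] for p in((372,388),(525,288),(668,385),(513,502))])
print("pad",f(693,433,.063),g(345,527,.063))
print("pad corners side",[g(*p,.063)[:2] for p in((308,527),(344,496),(382,525),(345,560))])
print("lever base",f(688,325,.063))
print("cover",[f(*p,.0585)[:2] for p in((52,140),(157,148),(133,372),(30,360))])
print("cover side",[g(*p,.0585)[:2] for p in((32,122),(203,52),(248,98),(70,167))])
print("ridge",f(97,193,.0745),[f(*p,.0745)[:2] for p in((67,187),(130,197))],g(183,80,.0745))
print("pots",f(297,129,.04),f(449,143,.04),g(344,168,.04),g(426,252,.04))
for n,a,b in(("p0",(274,274),(282,416)),("p1",(376,299),(370,440)),("p2",(469,296),(479,441))):
  A,B=f(*a,.006),f(*b,.006);print(n,A,B,(A+B)/2,np.linalg.norm(A-B),np.arctan2(*(A-B)[1::-1]))
for n,a,b in(("p0",(222,238),(112,300)),("p1",(260,302),(140,362)),("p2",(320,356),(204,431))):
  A,B=g(*a,.006),g(*b,.006);print(n,A,B,(A+B)/2,np.linalg.norm(A-B),np.arctan2(*(A-B)[1::-1]))
for n,p in(("blue",(222,205)),("teal",(302,216)),("loupe",(392,207)),("purple",(482,233)),("weight",(405,56))): print(n,f(*p,.03))
o=get_obs();print(R.from_euler("xyz",o["eef_rot"]).as_matrix().round(3))
E
```

```text
lid [array([ 0.6764, -0.1807]), array([ 0.6857, -0.35  ]), array([ 0.494 , -0.3581]), array([ 0.4869, -0.188 ])]
side lid [array([ 0.4921, -0.1969]), array([ 0.6739, -0.1905]), array([ 0.6874, -0.3496]), array([ 0.5021, -0.3585])]
pad [ 0.3913 -0.2812  0.063 ] [ 0.3905 -0.2866  0.063 ]
pad corners side [array([ 0.3678, -0.2684]), array([ 0.4091, -0.2623]), array([ 0.4145, -0.3033]), array([ 0.3707, -0.3111])]
lever base [ 0.4891 -0.2795  0.063 ]
cover [array([0.666, 0.3  ]), array([0.6575, 0.2036]), array([0.4525, 0.2256]), array([0.4645, 0.319 ])]
cover side [array([0.464 , 0.3106]), array([0.6676, 0.2975]), array([0.6579, 0.2036]), array([0.4566, 0.2262])]
ridge [0.6145 0.2561 0.0745] [array([0.6203, 0.2833]), array([0.6106, 0.2262])] [0.6121 0.2532 0.0745]
pots [0.6768 0.0755 0.04  ] [ 0.6621 -0.0661  0.04  ] [0.6788 0.072  0.04  ] [ 0.6625 -0.0713  0.04  ]
p0 [0.5439 0.0995 0.006 ] [0.4101 0.0929 0.006 ] [0.477  0.0962 0.006 ] 0.1339626813705967 0.04928740499285057
p1 [0.5191 0.0032 0.006 ] [0.3867 0.0106 0.006 ] [0.4529 0.0069 0.006 ] 0.13260663633468728 -0.05583314925564609
p2 [ 0.521  -0.0848  0.006 ] [ 0.3845 -0.0918  0.006 ] [ 0.45275 -0.0883   0.006  ] 0.13667936932836647 0.051237167403418854
p0 [0.544  0.0961 0.006 ] [0.4124 0.0918 0.006 ] [0.4782  0.09395 0.006  ] 0.13167023201923816 0.03266315117391257
p1 [0.52   0.0016 0.006 ] [0.3886 0.0086 0.006 ] [0.4543 0.0051 0.006 ] 0.1315863214775761 -0.05322214124913252
p2 [ 0.5211 -0.0885  0.006 ] [ 0.3866 -0.095   0.006 ] [ 0.45385 -0.09175  0.006  ] 0.1346569715982058 0.048289567306397906
blue [0.6074 0.1465 0.03  ]
teal [0.5963 0.0718 0.03  ]
loupe [ 0.6038 -0.0124  0.03  ]
purple [ 0.5784 -0.0962  0.03  ]
weight [ 0.7469 -0.0266  0.03  ]
[[-0.     0.31   0.951]
 [-0.     0.951 -0.31 ]
 [-1.    -0.    -0.   ]]
```

```bash
cat >> h.py <<'E'
def go(x,y,z,head=None,step=.045):
    """remaining move in tool axes; head = heading of tool y in deg; translation along axes AFTER turning"""
    o=get_obs(); M=R.from_euler("xyz",o["eef_rot"]).as_matrix(); p=o["ee_pos"]
    h=np.degrees(np.arctan2(M[1,1],M[0,1]))
    print("t",round(o["time_s"],2),"p",p.round(4),"head",h.round(2),"down",M[:,0].round(3),"q",o["qpos"].round(2),"F",o["force"].round(1),"w",round(o["grip_width"],4))
    if head is None: head=h
    t=-(head-h); H=np.radians(head)
    M2=np.c_[[0,0,-1],[np.cos(H),np.sin(H),0],[np.sin(H),-np.cos(H),0]]
    d=M2.T@(np.array([x,y,z])-p); n=int(np.ceil(np.linalg.norm(d)/step))
    print("turn about x",round(t,2),"or",round((t+180)%360-180,2),"| shift",d.round(4),"rows",n,"each",(d/max(n,1)).round(4))
E
```

>>> step_arm --motion '[[[0,-0.0355,0.0318,0,0,0],[0,-0.0355,0.0318,0,0,0],[0,-0.0355,0.0318,0,0,0],[0,-0.0355,0.0318,0,0,0],[0,-0.0355,0.0318,0,0,0],[0,-0.0355,0.0318,0,0,0],[0,-0.0355,0.0318,0,0,0],[0,-0.0355,0.0318,0,0,0],[0,-0.0355,0.0318,0,0,0],[0,-0.0355,0.0318,0,0,0],[0,-0.0355,0.0318,0,0,0],[0,-0.0355,0.0318,0,0,0]]]' --fingers 0.0

```text
time_s: 1.8
ee_pos: [0.4017, -0.0019, 0.1759]
eef_rot: [0.32, 1.57, 0.005]
force: [1.3, 1.3, -0.1]
grip_width: 0.0005
```

```bash
python3 -c "
from h import *
go(.39,-.282,.12,-87.7)"
```

```text
t 1.8 p [ 0.4017 -0.0019  0.1759] head 71.95 down [ 0.001  0.    -1.   ] q [-0.1  -0.04  1.9   0.    1.28 -1.35] F [ 1.3  1.3 -0.1] w 0.0005
turn about x 159.65 or 159.65 | shift [0.0559 0.2795 0.0229] rows 7 each [0.008  0.0399 0.0033]
```

>>> step_arm --motion '[[[0,0,0,10.2,0,0],[0,0,0,10.2,0,0],[0,0,0,10.2,0,0],[0,0,0,10.2,0,0],[0,0,0,10.2,0,0],[0,0,0,10.2,0,0],[0,0,0,10.2,0,0],[0,0,0,10.2,0,0],[0,0,0,10.2,0,0],[0,0,0,10.2,0,0],[0,0,0,10.2,0,0],[0,0,0,10.2,0,0]]]'

```text
time_s: 3.3
ee_pos: [0.4012, -0.0002, 0.1758]
eef_rot: [2.254, 1.571, -0.203]
force: [-0.0, -0.2, 0.7]
grip_width: 0.0004
```

>>> step_arm --motion '[[[0,0,0,9.3,0,0],[0,0,0,9.3,0,0],[0,0,0,9.3,0,0],[0,0,0,9.3,0,0],[0.008,0.04,0.0033,0,0,0],[0.008,0.04,0.0033,0,0,0],[0.008,0.04,0.0033,0,0,0],[0.008,0.04,0.0033,0,0,0],[0.008,0.04,0.0033,0,0,0],[0.008,0.04,0.0033,0,0,0],[0.008,0.04,0.0033,0,0,0],[0,0,0,0,0,0]]]'

```text
time_s: 4.8
ee_pos: [0.3891, -0.2825, 0.119]
eef_rot: [-0.641, 1.57, 2.54]
force: [0.0, 0.1, -0.2]
grip_width: 0.0001
```

```bash
python3 -c "
from h import *
go(.391,-.282,.067,-87.7)
snap('top','t2.png',(155,130,405,280),3.2)"
```

```text
t 4.8 p [ 0.3891 -0.2825  0.119 ] head -87.79 down [-0.001  0.001 -1.   ] q [-0.7   0.21  1.78 -0.    1.16  0.83] F [ 0.   0.1 -0.2] w 0.0001
turn about x -0.09 or -0.09 | shift [ 0.052  -0.0005 -0.002 ] rows 2 each [ 0.026  -0.0002 -0.001 ]
```

View pics/t2.png

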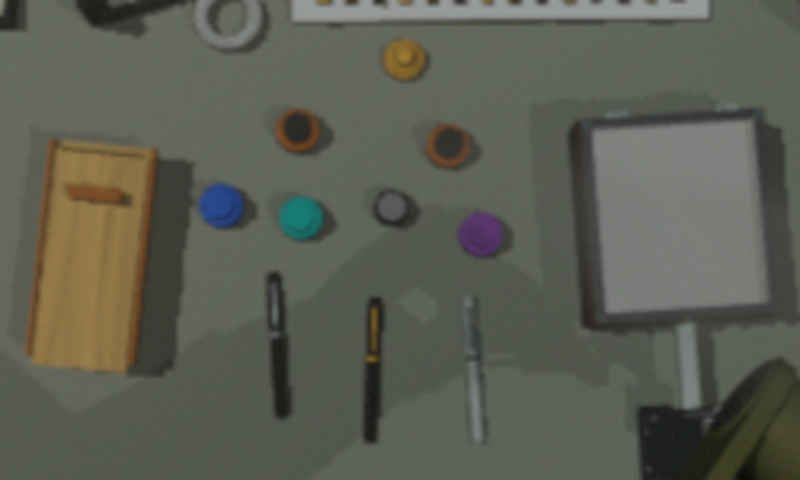

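>>> step_arm --motion '[[[0.025,0,-0.001,0,0,0],[0.022,0,-0.001,0,0,0],[0.005,0,0,0,0,0],[0.005,0,0,0,0,0],[0.005,0,0,0,0,0],[0.005,0,0,0,0,0],[0.005,0,0,0,0,0],[0.005,0,0,0,0,0],[0.005,0,0,0,0,0],[0,0,0,0,0,0]]]'

```text
time_s: 6.1
ee_pos: [0.3915, -0.2808, 0.0374]
eef_rot: [-0.713, 1.57, 2.469]
force: [0.4, -0.7, 0.7]
grip_width: 0.0005
```

>>> step_arm --motion '[[[0.004,0,0,0,0,0],[0.003,0,0,0,0,0],[0.002,0,0,0,0,0],[0,0,0,0,0,0]]]'

```text
time_s: 6.6
ee_pos: [0.3918, -0.281, 0.0289]
eef_rot: [2.194, 1.57, -0.907]
force: [-1.0, 0.1, 3.8]
grip_width: 0.0005
```

```bash
python3 -c "
from h import *
go(.391,-.282,.029,-87.7)
snap('side','s2.png',(190,150,400,310),3.6)"
```

```text
t 6.6 p [ 0.3918 -0.281   0.0289] head -87.64 down [ 0. -0. -1.] q [-0.7   0.34  1.85 -0.    0.95  0.83] F [-1.   0.1  3.8] w 0.0005
turn about x 0.06 or 0.06 | shift [-0.0001  0.0009  0.0008] rows 1 each [-0.0001  0.0009  0.0008]
```

View pics/s2.png

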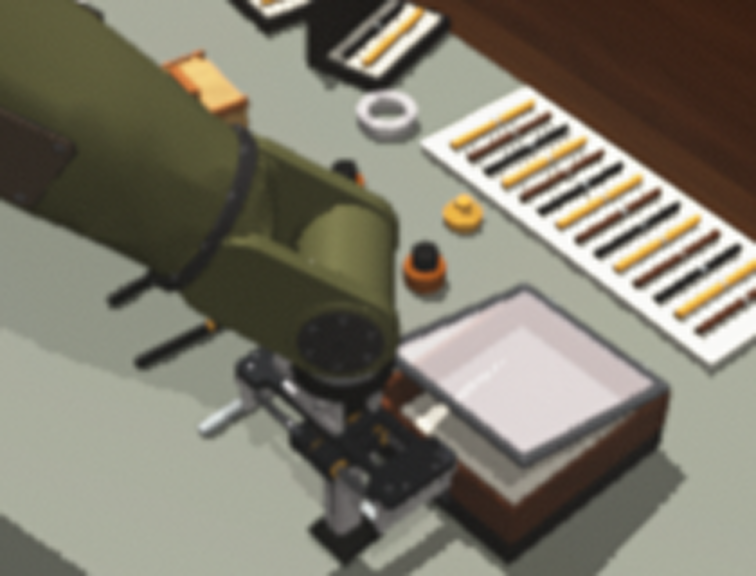

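```bash
python3 -c "
from h import *
go(.391,-.282,.029,-87.7)
c=snap('side','s3.png',(240,230,400,330),5)
print(proj(c,get_obs()['ee_pos']))"
```

```text
t 6.65 p [ 0.3918 -0.281   0.0289] head -87.63 down [ 0. -0. -1.] q [-0.7   0.34  1.85 -0.    0.95  0.83] F [-1.5  0.9  3. ] w 0.0004
turn about x 0.07 or 0.07 | shift [-0.0001  0.0009  0.0008] rows 1 each [-0.0001  0.0009  0.0008]
[284.97444023 302.19341982]
```

View pics/s3.png

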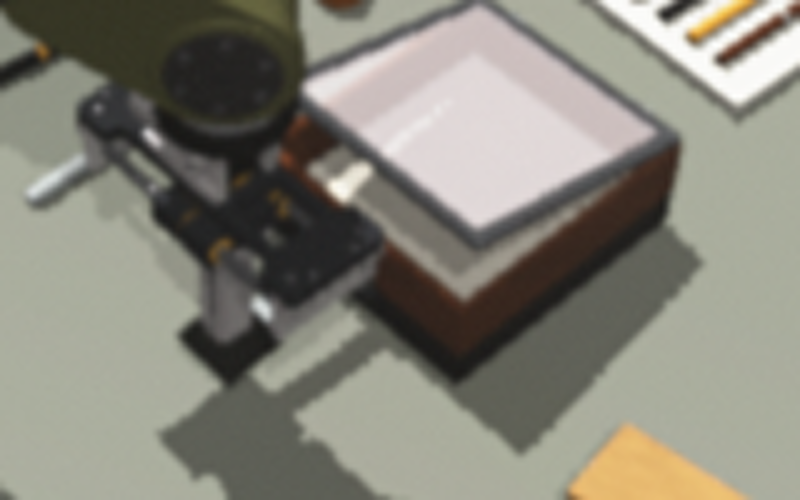

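```bash
python3 -c "
from h import *
c=snap('side','s4.png',(260,250,320,315),9)
print(ray(c,0,0)[0])
c=snap('top','t4.png',(320,140,420,290),4)
print(ray(c,0,0)[0], proj(c,get_obs()['ee_pos']))
print(get_obs()['force'],get_obs()['tau'])"
```

```text
[-0.11812264 -0.91743639  1.13019314]
[0.43785078 0.0288397  1.51552307] [369.03459191 264.81775209]
[-0.75262878  0.1046719   4.1742704 ] [ 4.10158401e-01 -4.63995230e+01 -2.73699313e+01  2.31942530e-01
 -2.04389119e-01 -1.40215074e-03]
```

View pics/s4.png

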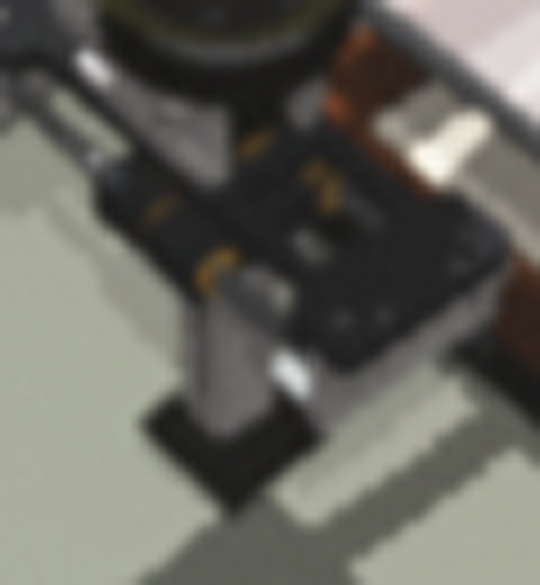

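View pics/t4.png

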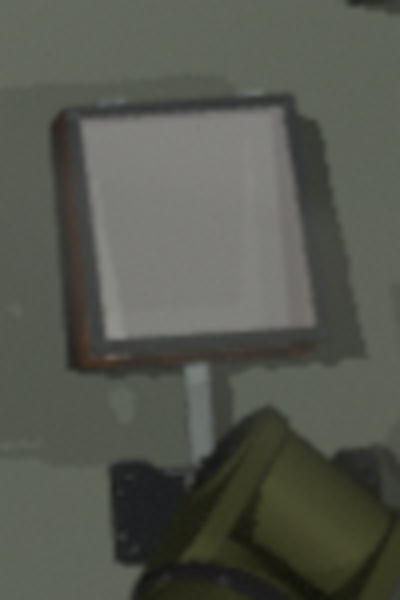

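>>> step_arm --motion '[[[0.003,0,0,0,0,0],[0.003,0,0,0,0,0],[0.003,0,0,0,0,0],[0,0,0,0,0,0],[0,0,0,0,0,0]]]'

```text
time_s: 7.42
ee_pos: [0.392, -0.281, 0.0198]
eef_rot: [2.56, 1.57, -0.541]
force: [1.7, -0.5, 2.6]
grip_width: 0.0001
```

```bash
python3 -c "
from h import *
go(.391,-.282,.029,-87.7)
c=snap('side','s5.png',(240,200,380,330),5)
print(proj(c,get_obs()['ee_pos']))"
```

```text
t 7.42 p [ 0.392  -0.281   0.0198] head -87.64 down [ 0.001 -0.    -1.   ] q [-0.7   0.35  1.86  0.    0.93  0.83] F [ 1.7 -0.5  2.6] w 0.0001
turn about x 0.06 or 0.06 | shift [-0.0092  0.001   0.001 ] rows 1 each [-0.0092  0.001   0.001 ]
[285.00863563 304.05353349]
```

View pics/s5.png

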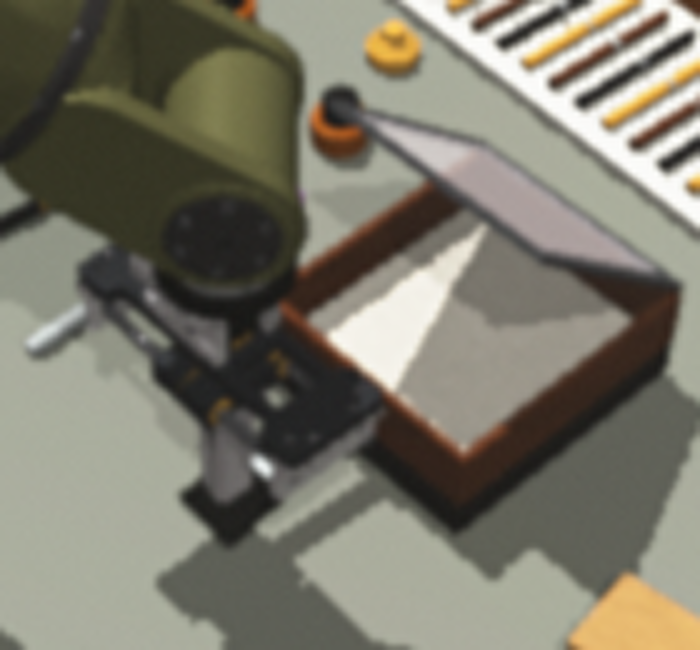

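>>> step_arm --motion '[[[0.003,0,0,0,0,0],[0.003,0,0,0,0,0],[0.003,0,0,0,0,0],[0.002,0,0,0,0,0],[0,0,0,0,0,0]]]'

```text
time_s: 8.1
ee_pos: [0.3919, -0.281, 0.0088]
eef_rot: [2.498, 1.57, -0.602]
force: [2.2, -0.2, 3.9]
grip_width: 0.0004
```

```bash
python3 -c "
from h import *
go(.391,-.282,.029,-87.7)
c=snap('side','s6.png',(240,200,380,330),5)
print(proj(c,get_obs()['ee_pos']))"
```

```text
t 8.1 p [ 0.3919 -0.281   0.0088] head -87.64 down [ 0. -0. -1.] q [-0.7   0.37  1.86  0.    0.91  0.83] F [ 2.2 -0.2  3.9] w 0.0004
turn about x 0.06 or 0.06 | shift [-0.0202  0.001   0.001 ] rows 1 each [-0.0202  0.001   0.001 ]
[284.98425147 306.34357384]
```

View pics/s6.png

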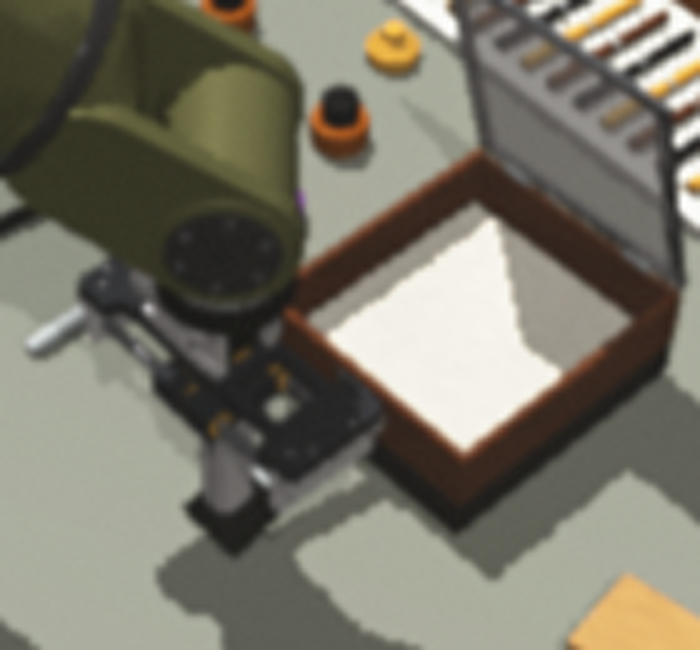

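>>> step_arm --motion '[[[0.002,0,0,0,0,0],[0.002,0,0,0,0,0],[0.001,0,0,0,0,0],[0,0,0,0,0,0]]]'

```text
time_s: 8.65
ee_pos: [0.3917, -0.2809, 0.0038]
eef_rot: [1.858, 1.571, -1.242]
force: [0.9, -0.2, 3.6]
grip_width: 0.0004
```

```bash
python3 -c "
from h import *
go(.391,-.282,.029,-87.7)
c=snap('side','s7.png',(240,200,380,330),5)"
```

```text
t 8.65 p [ 0.3917 -0.2809  0.0038] head -87.64 down [ 0. -0. -1.] q [-0.7   0.38  1.87 -0.    0.9   0.83] F [ 0.9 -0.2  3.6] w 0.0004
turn about x 0.06 or 0.06 | shift [-0.0252  0.0011  0.0008] rows 1 each [-0.0252  0.0011  0.0008]
```

View pics/s7.png

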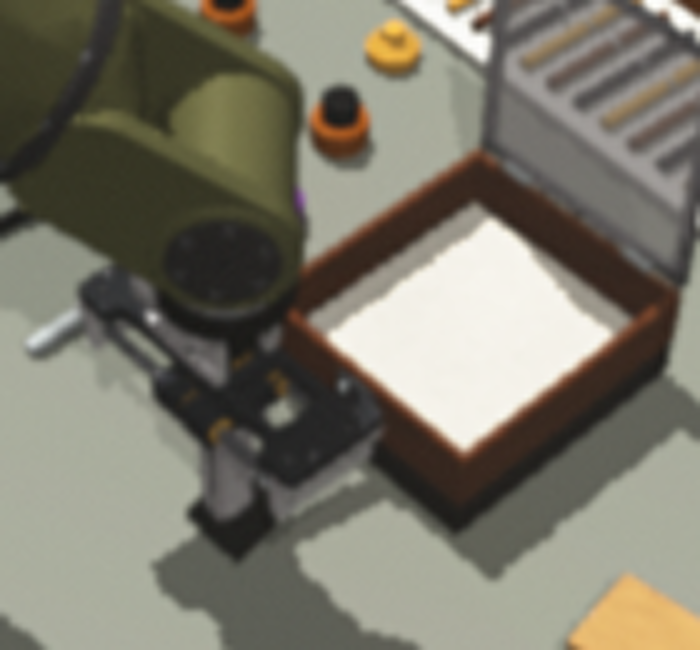

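>>> step_arm --motion '[[[0.001,0,0,0,0,0],[0.001,0,0,0,0,0],[0,0,0,0,0,0]]]'

```text
time_s: 9.07
ee_pos: [0.3916, -0.2808, 0.0017]
eef_rot: [-0.543, 1.571, 2.64]
force: [1.7, -0.7, 3.6]
grip_width: 0.0004
```

>>> step_arm --motion '[[[0.001,0,0,0,0,0],[0.001,0,0,0,0,0],[0,0,0,0,0,0]]]'

```text
time_s: 9.45
ee_pos: [0.392, -0.281, 0.0004]
eef_rot: [2.526, 1.57, -0.575]
force: [-1.2, 2.8, 13.7]
grip_width: 0.0004
```

```bash
python3 -c "
from h import *
c=snap('side','s8.png',(240,170,400,330),4)"
```

```text
(no output)
```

View pics/s8.png

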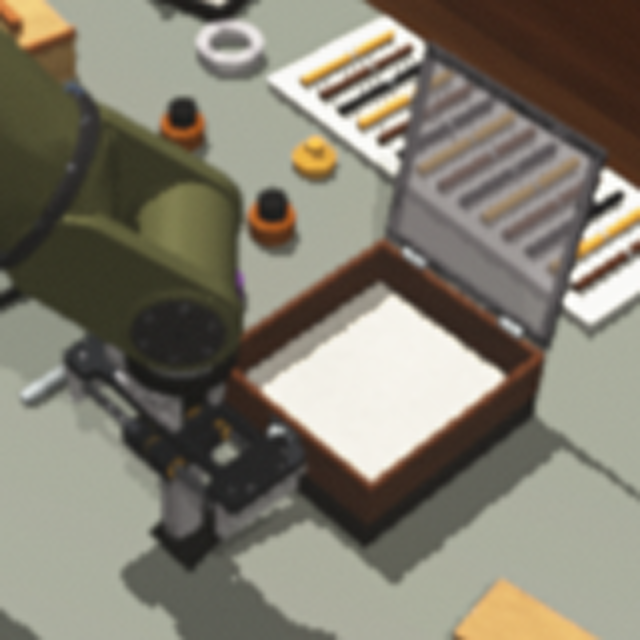

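>>> step_arm --motion '[[[-0.005,0,0,0,0,0],[-0.015,0,0,0,0,0],[-0.035,0,0,0,0,0],[-0.035,0,0,0,0,0],[-0.035,0,0,0,0,0],[0,0,0,0,0,0]]]' --fingers 0.06

```text
time_s: 10.25
ee_pos: [0.3925, -0.2816, 0.1275]
eef_rot: [2.386, 1.566, -0.715]
force: [-0.3, 0.2, -0.9]
grip_width: 0.0568
```

```bash
python3 -c "
from h import *
c=snap('side','s9.png',(240,170,400,330),4)
print(proj(c,get_obs()['ee_pos']))
go(.453,-.0895,.12,-87)
"
```

```text
[284.90851138 280.84683127]
t 10.3 p [ 0.3918 -0.281   0.1257] head -87.64 down [ 0.001 -0.001 -1.   ] q [-0.7   0.2   1.77 -0.    1.17  0.83] F [-0.6  0.1 -0.5] w 0.0591
turn about x -0.64 or -0.64 | shift [ 0.0057 -0.188  -0.0711] rows 5 each [ 0.0011 -0.0376 -0.0142]
```

View pics/s9.png

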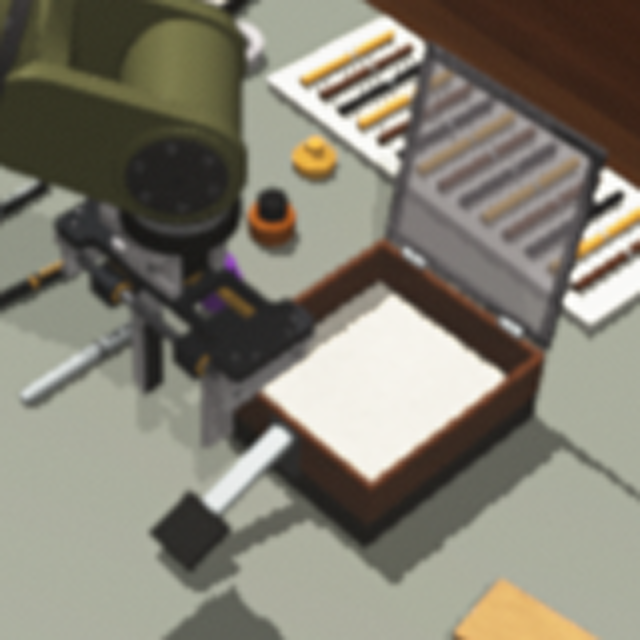

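>>> step_arm --motion '[[[0.001,-0.0376,-0.0142,-0.6,0,0],[0.001,-0.0376,-0.0142,0,0,0],[0.001,-0.0376,-0.0142,0,0,0],[0.001,-0.0376,-0.0142,0,0,0],[0.001,-0.0376,-0.0142,0,0,0],[0.03,0,0,0,0,0],[0.03,0,0,0,0,0],[0,0,0,0,0,0]]]' --fingers 0.04

```text
time_s: 11.3
ee_pos: [0.4515, -0.089, 0.0575]
eef_rot: [-0.319, 1.565, 2.874]
force: [-0.7, 0.2, -0.2]
grip_width: 0.0396
```

```bash
python3 -c "
from h import *
c=snap('side','s10.png',(200,180,320,300),5)
print(proj(c,get_obs()['ee_pos']),proj(c,get_obs()['ee_pos']+[0,0,.028]))
go(.453,-.0895,.05,-87)
c=snap('top','t10.png',(240,180,360,280),5)
print(proj(c,get_obs()['ee_pos']),proj(c,get_obs()['ee_pos']+[0,0,.028]))
"
```

```text
[261.76106096 247.5661328 ] [261.44079431 241.38246998]
t 11.35 p [ 0.4525 -0.0894  0.0591] head -87.04 down [-0.003  0.001 -1.   ] q [-0.27  0.25  1.89 -0.    1.01  1.24] F [ 0.8 -0.6  0.3] w 0.0402
turn about x -0.04 or -0.04 | shift [ 0.0091  0.0001 -0.0005] rows 1 each [ 0.0091  0.0001 -0.0005]
[305.01594905 244.70816406] [305.81231093 244.5949173 ]
```

View pics/s10.png

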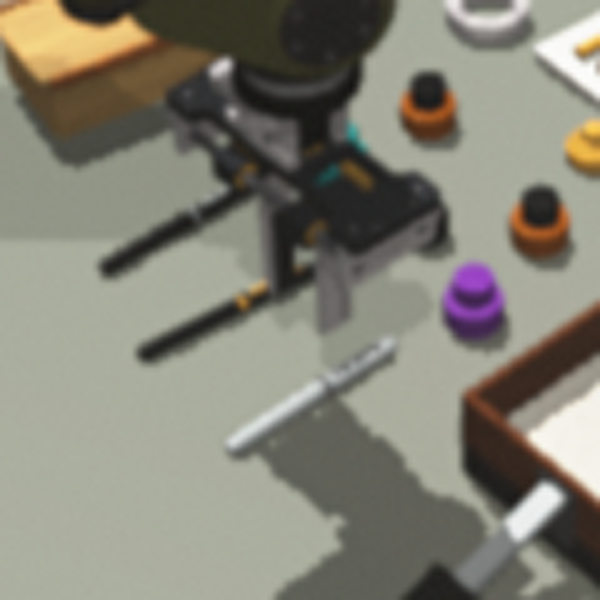

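View pics/t10.png

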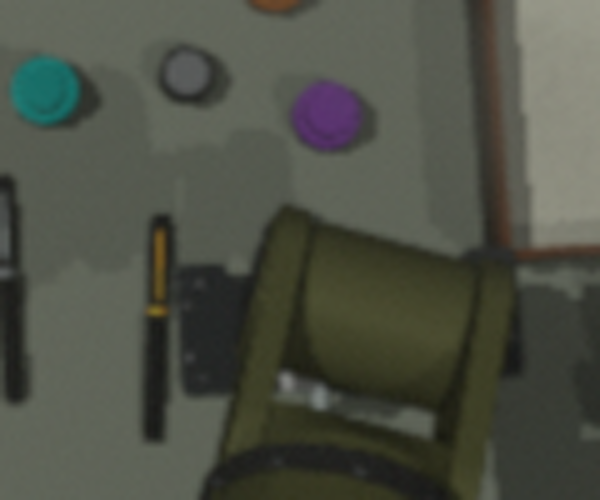

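>>> step_arm --motion '[[[0.03,0,0,0,0,0],[0.03,0,0,0,0,0],[0.015,0,0,0,0,0],[0.004,0,0,0,0,0],[0,0,0,0,0,0]]]'

```text
time_s: 12.02
ee_pos: [0.4538, -0.0898, -0.0185]
eef_rot: [2.819, 1.57, -0.271]
force: [0.9, 0.3, 0.2]
grip_width: 0.0399
```

>>> step_arm --motion '[[[0.002,0,0,0,0,0],[0.002,0,0,0,0,0],[0,0,0,0,0,0]]]'

```text
time_s: 12.4
ee_pos: [0.4533, -0.0896, -0.0232]
eef_rot: [2.625, 1.571, -0.465]
force: [-0.2, -0.1, -0.4]
grip_width: 0.04
```

```bash
python3 -c "
from h import *
c=snap('side','s11.png',(200,180,320,300),5)
go(.453,-.0895,-.024,-87)
"
```

```text
t 12.45 p [ 0.4533 -0.0896 -0.0232] head -87.04 down [ 0. -0. -1.] q [-0.27  0.39  1.93 -0.    0.82  1.24] F [ 0.2 -0.1 -1. ] w 0.0398
turn about x -0.04 or -0.04 | shift [ 0.0008 -0.0001  0.0003] rows 1 each [ 0.0008 -0.0001  0.0003]
```

View pics/s11.png

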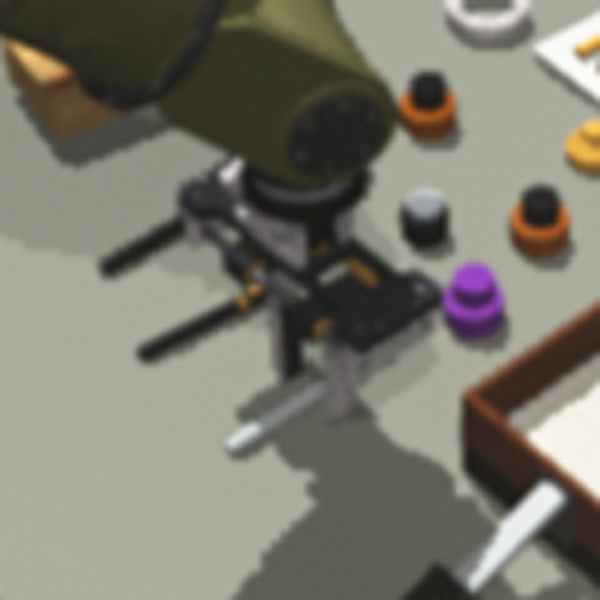

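>>> step_arm --motion '[[[0.002,0,0,0,0,0],[0,0,0,0,0,0]]]'

```text
time_s: 12.7
ee_pos: [0.4532, -0.0896, -0.0254]
eef_rot: [-0.299, 1.57, 2.894]
force: [-0.4, -0.3, 0.3]
grip_width: 0.0399
```

>>> step_arm --motion '[[[0,0,0,0,0,0],[0,0,0,0,0,0],[0,0,0,0,0,0],[0,0,0,0,0,0]]]' --fingers 0.0 --squeeze 20

```text
time_s: 13.2
ee_pos: [0.4533, -0.0896, -0.0252]
eef_rot: [0.442, 1.571, -2.648]
force: [-0.2, -0.3, -0.2]
grip_width: 0.0119
```

>>> step_arm --motion '[[[-0.01,0,0,0,0,0],[-0.03,0,0,0,0,0],[-0.04,0,0,0,0,0],[-0.04,0,0,0,0,0],[0,0,0,0,0,0]]]'

```text
time_s: 13.82
ee_pos: [0.4547, -0.09, 0.0979]
eef_rot: [2.817, 1.565, -0.273]
force: [-0.8, -0.0, 0.1]
grip_width: 0.0114
```

```bash
python3 -c "
from h import *
c=snap('side','s12.png',(200,180,320,300),5)
go(.585,-.232,.1,-87.7)
"
```

```text
t 13.88 p [ 0.4538 -0.0897  0.096 ] head -87.03 down [ 0.002 -0.001 -1.   ] q [-0.27  0.19  1.85 -0.    1.09  1.24] F [ 0.4  0.  -0.8] w 0.012
turn about x 0.67 or 0.67 | shift [-0.004   0.1474 -0.1254] rows 5 each [-0.0008  0.0295 -0.0251]
```

View pics/s12.png

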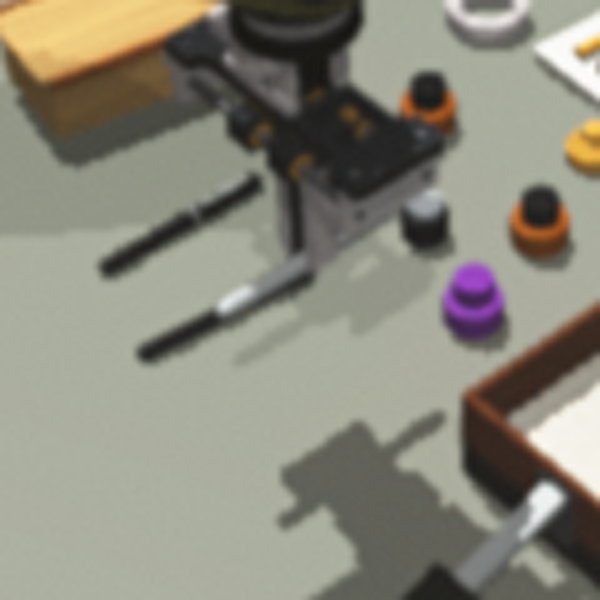

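>>> step_arm --motion '[[[-0.001,0.0327,-0.019,0.7,0,0],[-0.001,0.0327,-0.019,0,0,0],[-0.001,0.0327,-0.019,0,0,0],[-0.001,0.0327,-0.019,0,0,0],[0,0.0327,-0.019,0,0,0],[0,0.0327,-0.019,0,0,0],[0,0.0327,-0.019,0,0,0],[0,0,0,0,0,0]]]'

```text
time_s: 14.88
ee_pos: [0.5953, -0.3141, 0.0963]
eef_rot: [-0.535, 1.568, 2.644]
force: [-0.3, 0.6, -0.9]
grip_width: 0.0118
```

```bash
python3 -c "
from h import *
c=snap('side','s13.png',(200,180,400,330),4)
go(.5885,-.314,.008,-87.7)
"
```

```text
t 14.93 p [ 0.595  -0.3129  0.0966] head -87.79 down [-0.003  0.002 -1.   ] q [-0.54  0.64  1.21  0.    1.29  0.99] F [-1.1  0.4 -0.8] w 0.0116
turn about x -0.09 or -0.09 | shift [0.0886 0.0008 0.0065] rows 2 each [0.0443 0.0004 0.0032]
```

View pics/s13.png

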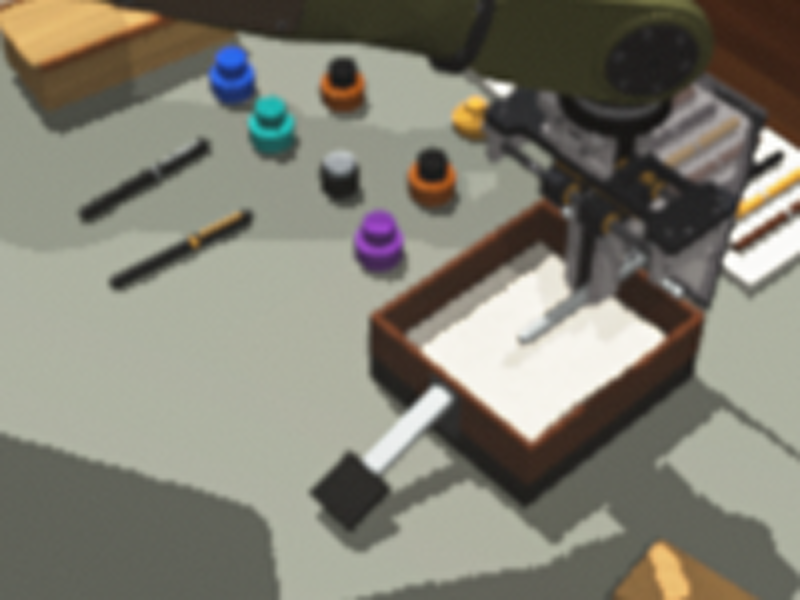

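>>> step_arm --motion '[[[0.02,0,0.004,0,0,0],[0.03,0,0.0025,0,0,0],[0.025,0,0,0,0,0],[0.01,0,0,0,0,0],[0.003,0,0,0,0,0],[0,0,0,0,0,0]]]'

```text
time_s: 15.68
ee_pos: [0.5894, -0.313, 0.0115]
eef_rot: [2.576, 1.57, -0.526]
force: [0.0, -0.1, -0.4]
grip_width: 0.0117
```

>>> step_arm --motion '[[[0.001,0,0,0,0,0],[0.001,0,0,0,0,0],[0,0,0,0,0,0]]]'

```text
time_s: 16.05
ee_pos: [0.5891, -0.3131, 0.0088]
eef_rot: [2.545, 1.571, -0.558]
force: [0.3, 0.3, -0.7]
grip_width: 0.0116
```

>>> step_arm --motion '[[[0.001,0,0,0,0,0],[0.001,0,0,0,0,0],[0.001,0,0,0,0,0],[0,0,0,0,0,0]]]'

```text
time_s: 16.55
ee_pos: [0.5891, -0.313, 0.0056]
eef_rot: [-0.55, 1.571, 2.631]
force: [-0.3, 0.8, -0.3]
grip_width: 0.0116
```

```bash
python3 -c "
from h import *
c=snap('side','s14.png',(270,180,400,310),5)
go(.5885,-.314,.008,-87.7)
"
```

```text
t 16.6 p [ 0.5891 -0.3131  0.0057] head -87.74 down [-0.  0. -1.] q [-0.54  0.73  1.3  -0.    1.12  0.99] F [ 0.1 -0.2 -0.4] w 0.0121
turn about x -0.04 or -0.04 | shift [-0.0023  0.0009  0.0006] rows 1 each [-0.0023  0.0009  0.0006]
```

View pics/s14.png

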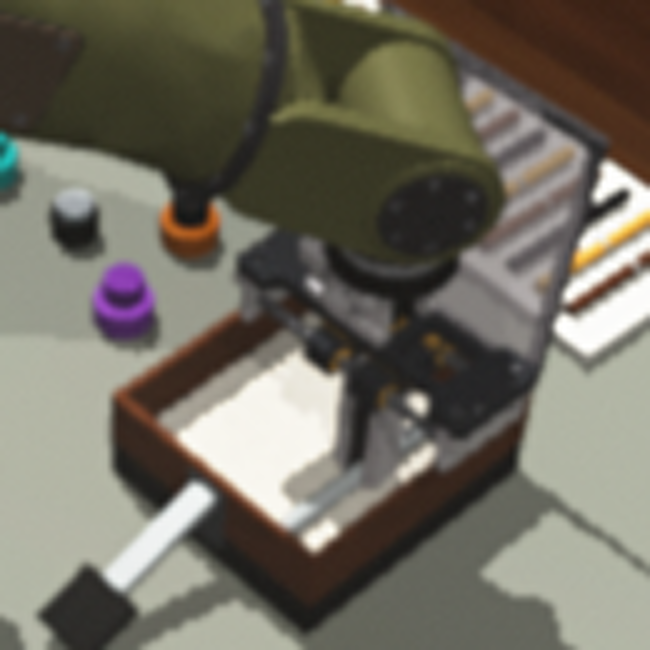

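Near the floor. I'll open slightly, then rise.

>>> step_arm --motion '[[[0,0,0,0,0,0],[0,0,0,0,0,0],[0,0,0,0,0,0],[-0.01,0,0,0,0,0],[-0.04,0,0,0,0,0],[-0.045,0,0,0,0,0],[0,0,0,0,0,0]]]' --fingers 0.03

```text
time_s: 17.48
ee_pos: [0.5908, -0.314, 0.1056]
eef_rot: [2.559, 1.564, -0.543]
force: [0.5, -0.1, -0.2]
grip_width: 0.03
```

```bash
python3 -c "
from h import *
c=snap('side','s15.png',(200,180,400,330),4)
go(.4535,.006,.1,-93.2)
"
```

```text
t 17.52 p [ 0.5898 -0.3134  0.1028] head -87.74 down [ 0.003 -0.002 -1.   ] q [-0.54  0.62  1.23  0.    1.29  0.99] F [-0.7  1.1 -1.7] w 0.0303
turn about x 5.46 or 5.46 | shift [ 0.0028 -0.3113  0.1539] rows 8 each [ 0.0004 -0.0389  0.0192]
```

View pics/s15.png

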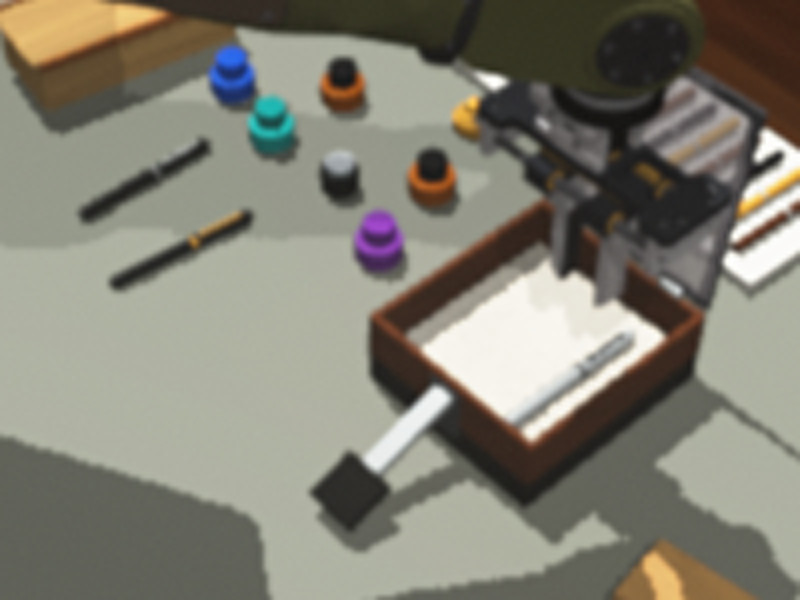

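>>> step_arm --motion '[[[0,0,0,5.5,0,0],[0,-0.0389,0.0192,0,0,0],[0,-0.0389,0.0192,0,0,0],[0,-0.0389,0.0192,0,0,0],[0,-0.0389,0.0192,0,0,0],[0,-0.0389,0.0192,0,0,0],[0,-0.0389,0.0192,0,0,0],[0,-0.0389,0.0192,0,0,0],[0,-0.0389,0.0192,0,0,0],[0.03,0,0,0,0,0],[0.03,0,0,0,0,0],[0,0,0,0,0,0]]]' --fingers 0.04

```text
time_s: 19.02
ee_pos: [0.4516, 0.0065, 0.0388]
eef_rot: [-0.006, 1.566, 3.079]
force: [-0.7, -1.3, 1.1]
grip_width: 0.0404
```

```bash
python3 -c "
from h import *
c=snap('side','s16.png',(180,180,320,300),5)
go(.4535,.006,-.025,-93.2)
"
```

```text
t 19.07 p [0.4526 0.0063 0.0402] head -93.24 down [-0.002  0.    -1.   ] q [-0.07  0.26  1.92 -0.    0.96  1.56] F [0.  0.3 0.3] w 0.0398
turn about x -0.04 or -0.04 | shift [ 0.0652  0.0003 -0.0009] rows 2 each [ 0.0326  0.0001 -0.0005]
```

View pics/s16.png

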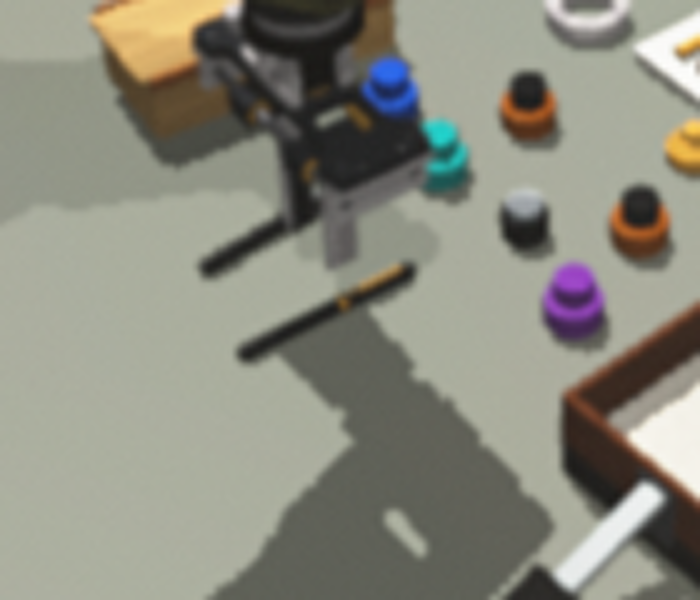

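>>> step_arm --motion '[[[0.03,0,-0.001,0,0,0],[0.02,0,0,0,0,0],[0.01,0,0,0,0,0],[0.005,0,0,0,0,0],[0,0,0,0,0,0],[0,0,0,0,0,0]]]'

```text
time_s: 19.82
ee_pos: [0.4547, 0.0062, -0.0237]
eef_rot: [3.109, 1.57, -0.089]
force: [0.5, -0.9, -0.2]
grip_width: 0.0401
```

>>> step_arm --motion '[[[0,0,0,0,0,0],[0,0,0,0,0,0],[0,0,0,0,0,0],[0,0,0,0,0,0]]]' --fingers 0.0

```text
time_s: 20.32
ee_pos: [0.4544, 0.0063, -0.0242]
eef_rot: [-2.682, 1.571, 0.403]
force: [-0.0, 0.2, 1.3]
grip_width: 0.0118
```

>>> step_arm --motion '[[[-0.01,0,0,0,0,0],[-0.03,0,0,0,0,0],[-0.04,0,0,0,0,0],[-0.045,0,0,0,0,0],[0,0,0,0,0,0]]]'

```text
time_s: 20.95
ee_pos: [0.456, 0.0062, 0.1041]
eef_rot: [3.131, 1.565, -0.067]
force: [-0.2, 0.2, -1.4]
grip_width: 0.0114
```

```bash
python3 -c "
from h import *
c=snap('side','s17.png',(180,180,320,300),5)
go(.587,-.272,.1,-87.7)
"
```

```text
t 21.0 p [0.4549 0.0062 0.102 ] head -93.24 down [ 0.003 -0.    -1.   ] q [-0.07  0.17  1.87 -0.    1.1   1.56] F [-0.1  0.5 -0.6] w 0.011
turn about x -5.54 or -5.54 | shift [ 0.002   0.2833 -0.1208] rows 7 each [ 0.0003  0.0405 -0.0173]
```

View pics/s17.png

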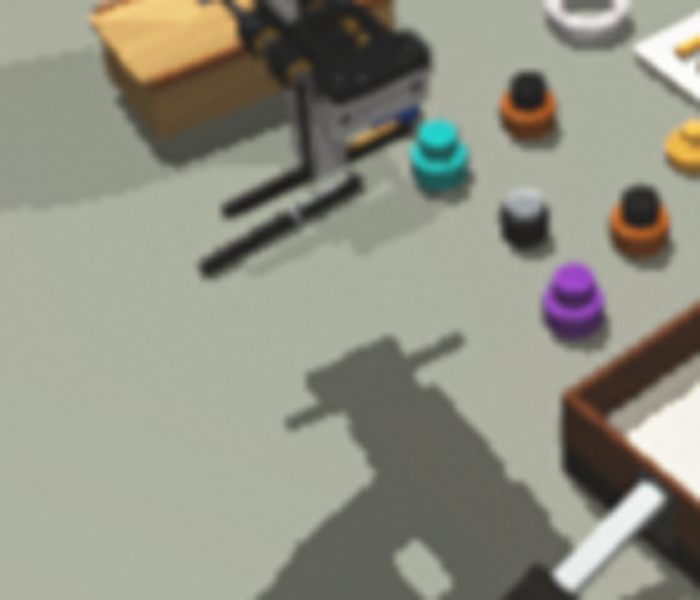

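>>> step_arm --motion '[[[0,0,0,-5.5,0,0],[0,0.0405,-0.0173,0,0,0],[0,0.0405,-0.0173,0,0,0],[0,0.0405,-0.0173,0,0,0],[0,0.0405,-0.0173,0,0,0],[0,0.0405,-0.0173,0,0,0],[0,0.0405,-0.0173,0,0,0],[0,0.0405,-0.0173,0,0,0],[0,0,0,0,0,0],[0.02,0,0,0,0,0],[0,0,0,0,0,0]]]'

```text
time_s: 22.38
ee_pos: [0.5852, -0.271, 0.0784]
eef_rot: [-0.544, 1.566, 2.638]
force: [-0.4, 0.5, -0.0]
grip_width: 0.0116
```

```bash
python3 -c "
from h import *
c=snap('side','s18.png',(250,180,400,310),5)
go(.587,-.272,.007,-87.7)
"
```

```text
t 22.43 p [ 0.5859 -0.2713  0.0798] head -87.71 down [-0.002  0.001 -1.   ] q [-0.49  0.6   1.32  0.    1.22  1.04] F [-0.4 -0.   0.1] w 0.0117
turn about x -0.01 or -0.01 | shift [ 0.0728  0.0007 -0.0011] rows 2 each [ 0.0364  0.0004 -0.0006]
```

View pics/s18.png

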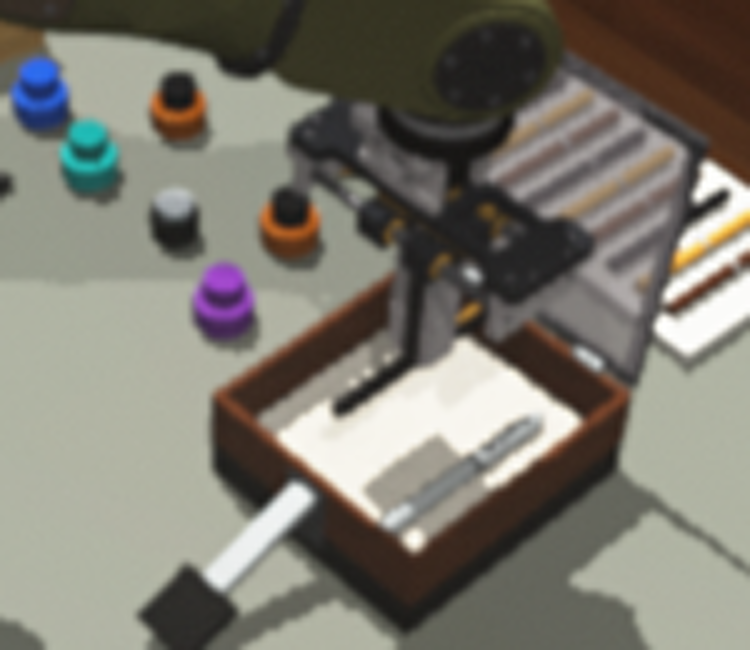

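>>> step_arm --motion '[[[0.03,0,0,0,0,0],[0.025,0,0,0,0,0],[0.012,0,0,0,0,0],[0.004,0,0,0,0,0],[0.002,0,0,0,0,0],[0,0,0,0,0,0],[0,0,0,0,0,0]]]'

```text
time_s: 23.3
ee_pos: [0.5868, -0.2724, 0.0083]
eef_rot: [2.594, 1.57, -0.508]
force: [-0.8, 0.1, 0.2]
grip_width: 0.0119
```

>>> step_arm --motion '[[[0,0,0,0,0,0],[0,0,0,0,0,0],[0,0,0,0,0,0],[-0.01,0,0,0,0,0],[-0.04,0,0,0,0,0],[-0.045,0,0,0,0,0],[0,0,0,0,0,0]]]' --fingers 0.035

```text
time_s: 24.18
ee_pos: [0.5882, -0.2731, 0.1074]
eef_rot: [2.609, 1.564, -0.493]
force: [-0.1, 0.2, -0.5]
grip_width: 0.0351
```

```bash
python3 -c "
from h import *
c=snap('side','s19.png',(200,180,400,330),4)
go(.4775,.095,.1,-87.5)
"
```

```text
t 24.23 p [ 0.5872 -0.2726  0.1047] head -87.73 down [ 0.003 -0.002 -1.   ] q [-0.49  0.57  1.3  -0.    1.27  1.04] F [-0.1  0.6 -1.1] w 0.0351
turn about x -0.23 or -0.23 | shift [ 0.0047 -0.372   0.0936] rows 9 each [ 0.0005 -0.0413  0.0104]
```

View pics/s19.png

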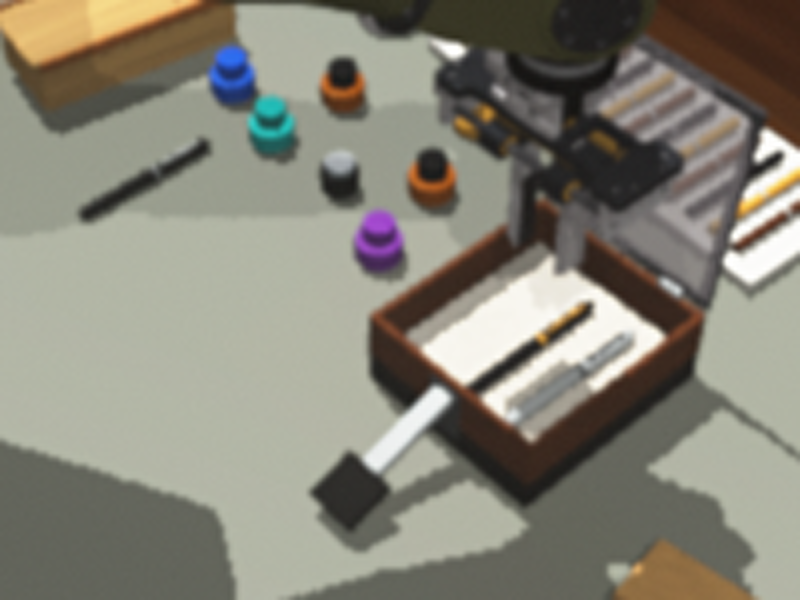

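>>> step_arm --motion '[[[0,-0.0413,0.0104,0,0,0],[0,-0.0413,0.0104,0,0,0],[0,-0.0413,0.0104,0,0,0],[0,-0.0413,0.0104,0,0,0],[0,-0.0413,0.0104,0,0,0],[0,-0.0413,0.0104,0,0,0],[0,-0.0413,0.0104,0,0,0],[0,-0.0413,0.0104,0,0,0],[0,-0.0413,0.0104,0,0,0],[0.03,0,0,0,0,0],[0.03,0,0,0,0,0],[0,0,0,0,0,0]]]' --fingers 0.04

```text
time_s: 25.72
ee_pos: [0.4765, 0.0953, 0.0406]
eef_rot: [0.081, 1.566, -3.021]
force: [0.2, -0.3, 0.7]
grip_width: 0.04
```

```bash
python3 -c "
from h import *
c=snap('side','s20.png',(180,160,320,280),5)
go(.4775,.095,-.025,-87.5)
"
```

```text
t 25.77 p [0.4776 0.0953 0.0421] head -87.74 down [-0.003 -0.    -1.   ] q [ 0.12  0.33  1.83 -0.    0.99  1.65] F [0.3 0.7 0.6] w 0.04
turn about x -0.24 or -0.24 | shift [0.0671 0.0003 0.0001] rows 2 each [0.0336 0.0002 0.0001]
```

View pics/s20.png

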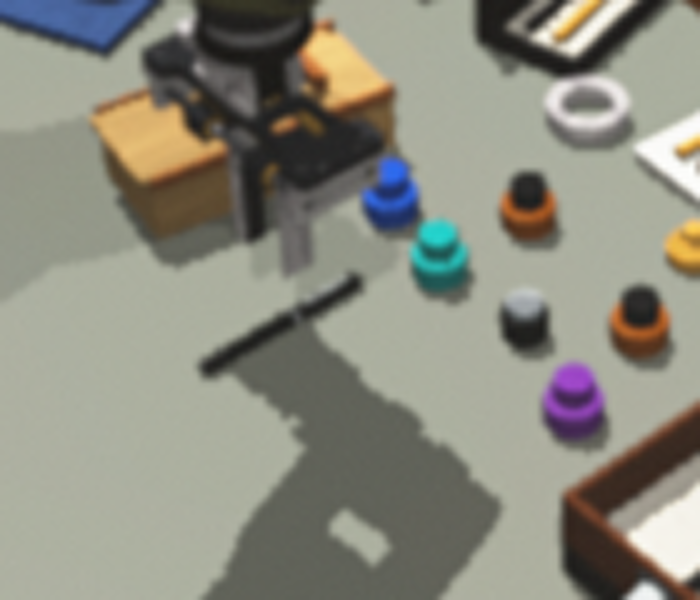

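>>> step_arm --motion '[[[0.03,0,0,0,0,0],[0.02,0,0,0,0,0],[0.01,0,0,0,0,0],[0.007,0,0,0,0,0],[0,0,0,0,0,0],[0,0,0,0,0,0]]]'

```text
time_s: 26.52
ee_pos: [0.4787, 0.0955, -0.0236]
eef_rot: [-3.06, 1.57, 0.121]
force: [-0.5, -0.3, -0.0]
grip_width: 0.04
```

>>> step_arm --motion '[[[0,0,0,0,0,0],[0,0,0,0,0,0],[0,0,0,0,0,0],[0,0,0,0,0,0]]]' --fingers 0.0

```text
time_s: 27.02
ee_pos: [0.4784, 0.0955, -0.0242]
eef_rot: [-3.085, 1.571, 0.097]
force: [-0.9, -0.3, 0.3]
grip_width: 0.0121
```

>>> step_arm --motion '[[[-0.01,0,0,0,0,0],[-0.03,0,0,0,0,0],[-0.04,0,0,0,0,0],[-0.045,0,0,0,0,0],[0,0,0,0,0,0]]]'

```text
time_s: 27.65
ee_pos: [0.48, 0.0957, 0.1043]
eef_rot: [-3.058, 1.565, 0.123]
force: [0.8, 0.1, -0.0]
grip_width: 0.0117
```

```bash
python3 -c "
from h import *
c=snap('side','s21.png',(180,160,320,280),5)
go(.5855,-.231,.1,-87.7)
"
```

```text
t 27.7 p [0.4789 0.0955 0.1021] head -87.73 down [ 0.003  0.    -1.   ] q [ 0.12  0.24  1.78 -0.    1.12  1.65] F [-0.5  0.6 -1.4] w 0.0119
turn about x -0.03 or -0.03 | shift [ 0.0021  0.3306 -0.0934] rows 8 each [ 0.0003  0.0413 -0.0117]
```

View pics/s21.png

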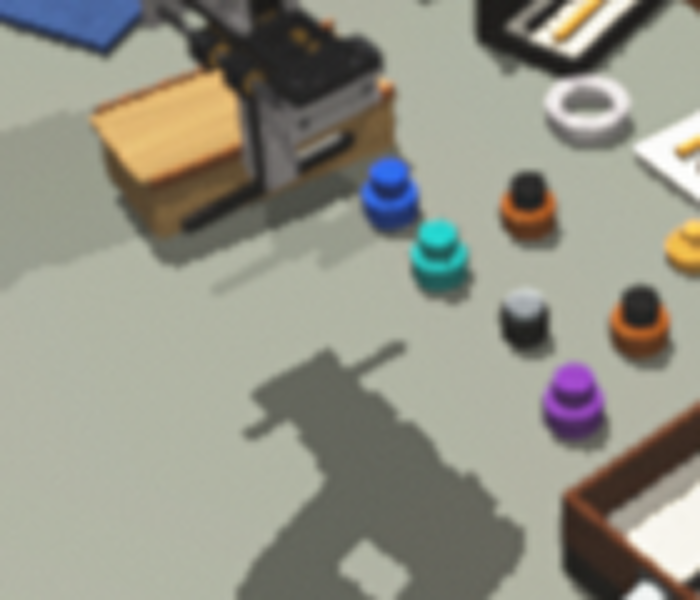

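>>> step_arm --motion '[[[0,0.0413,-0.0117,0,0,0],[0,0.0413,-0.0117,0,0,0],[0,0.0413,-0.0117,0,0,0],[0,0.0413,-0.0117,0,0,0],[0,0.0413,-0.0117,0,0,0],[0,0.0413,-0.0117,0,0,0],[0,0.0413,-0.0117,0,0,0],[0,0.0413,-0.0117,0,0,0],[0,0,0,0,0,0],[0.02,0,0,0,0,0],[0,0,0,0,0,0]]]'

```text
time_s: 29.08
ee_pos: [0.5837, -0.2298, 0.0785]
eef_rot: [-0.49, 1.566, 2.691]
force: [0.9, -0.4, 0.4]
grip_width: 0.012
```

```bash
python3 -c "
from h import *
c=snap('side','s22.png',(250,180,400,310),5)
go(.5855,-.231,.007,-87.7)
"
```

```text
t 29.12 p [ 0.5843 -0.2301  0.0798] head -87.7 down [-0.002  0.001 -1.   ] q [-0.43  0.56  1.38  0.    1.2   1.1 ] F [-0.2 -0.1 -0.2] w 0.0119
turn about x -0.0 or -0.0 | shift [ 0.0728  0.001  -0.0012] rows 2 each [ 0.0364  0.0005 -0.0006]
```

View pics/s22.png

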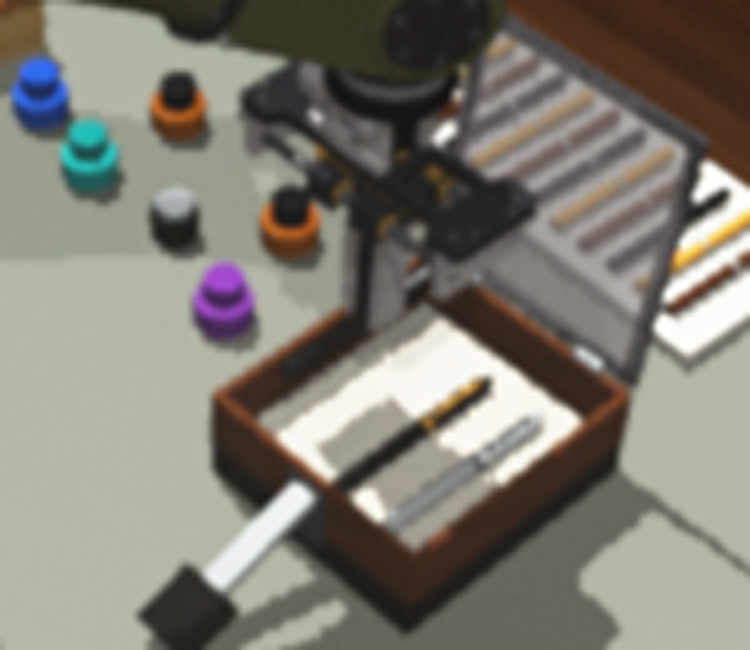

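>>> step_arm --motion '[[[0.03,0,0,0,0,0],[0.025,0,0,0,0,0],[0.012,0,0,0,0,0],[0.004,0,0,0,0,0],[0.0025,0,0,0,0,0],[0,0,0,0,0,0],[0,0,0,0,0,0]]]'

```text
time_s: 30.0
ee_pos: [0.5852, -0.2311, 0.0078]
eef_rot: [2.712, 1.57, -0.39]
force: [0.5, -0.7, -0.3]
grip_width: 0.0117
```

>>> step_arm --motion '[[[0,0,0,0,0,0],[0,0,0,0,0,0],[0,0,0,0,0,0],[-0.01,0,0,0,0,0],[-0.04,0,0,0,0,0],[-0.045,0,0,0,0,0],[0,0,0,0,0,0]]]' --fingers 0.035

```text
time_s: 30.88
ee_pos: [0.5866, -0.2317, 0.1068]
eef_rot: [2.668, 1.564, -0.434]
force: [0.5, -0.1, -1.2]
grip_width: 0.0352
```

```bash
python3 -c "
from h import *
c=snap('side','s23.png',(200,180,400,330),4)
c=snap('top','t23.png',(320,140,420,290),4)
go(.395,-.281,.1,-87.7)
"
```

```text
t 30.98 p [ 0.5849 -0.231   0.1025] head -87.73 down [ 0. -0. -1.] q [-0.43  0.54  1.36 -0.    1.24  1.1 ] F [-0.5  0.7 -0.3] w 0.035
turn about x -0.03 or -0.03 | shift [0.0025 0.0424 0.1917] rows 5 each [0.0005 0.0085 0.0383]
```

View pics/s23.png

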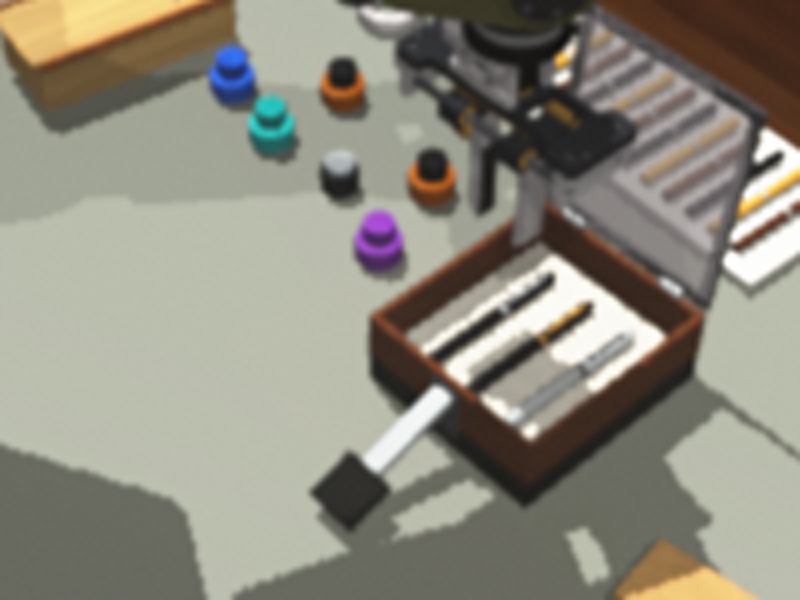

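View pics/t23.png

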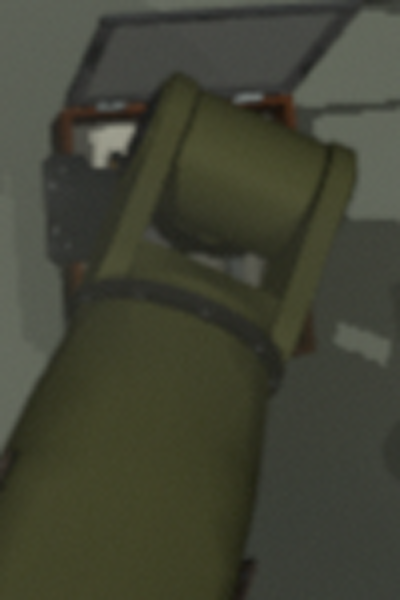

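>>> step_arm --motion '[[[0,0.0085,0.0383,0,0,0],[0,0.0085,0.0383,0,0,0],[0,0.0085,0.0383,0,0,0],[0,0.0085,0.0383,0,0,0],[0,0.0085,0.0383,0,0,0],[0.03,0,0,0,0,0],[0.03,0,0,0,0,0],[0,0,0,0,0,0]]]' --fingers 0.065

```text
time_s: 31.98
ee_pos: [0.3937, -0.2798, 0.04]
eef_rot: [-0.732, 1.565, 2.449]
force: [0.1, 0.5, 0.6]
grip_width: 0.0649
```

```bash
python3 -c "
from h import *
c=snap('side','s24.png',(240,210,380,330),5)
go(.395,-.281,-.016,-87.7)
"
```

```text
t 32.02 p [ 0.3946 -0.2805  0.0416] head -87.74 down [-0.002  0.002 -1.   ] q [-0.69  0.32  1.84  0.    0.99  0.84] F [ 0.2 -0.5  0.1] w 0.0653
turn about x -0.04 or -0.04 | shift [ 0.0576  0.0005 -0.0003] rows 2 each [ 0.0288  0.0002 -0.0002]
```

View pics/s24.png

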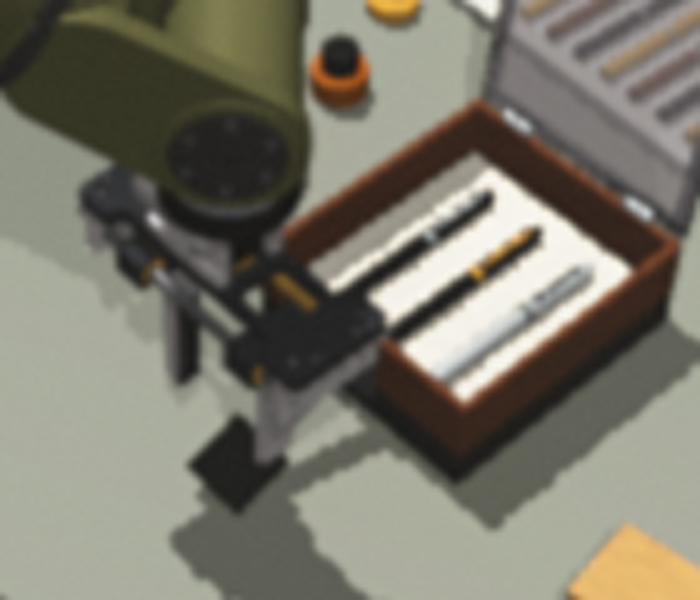

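>>> step_arm --motion '[[[0.025,0,0,0,0,0],[0.015,0,0,0,0,0],[0.01,0,0,0,0,0],[0.005,0,0,0,0,0],[0,0,0,0,0,0]]]'

```text
time_s: 32.65
ee_pos: [0.3953, -0.2811, -0.0126]
eef_rot: [-0.655, 1.571, 2.526]
force: [0.0, -0.7, 0.2]
grip_width: 0.065
```

>>> step_arm --motion '[[[0,0,0,0,0,0],[0,0,0,0,0,0],[0,0,0,0,0,0],[0,0,0,0,0,0]]]' --fingers 0.03 --squeeze 25

```text
time_s: 33.15
ee_pos: [0.3955, -0.2833, -0.0122]
eef_rot: [1.85, 1.566, -1.252]
force: [-2.5, -15.8, -5.3]
grip_width: 0.0437
```

```bash
python3 -c "
from h import *
c=snap('side','s25.png',(240,210,380,330),5)
go(.395,-.281,-.016,-87.7)
"
```

```text
t 33.2 p [ 0.3955 -0.2833 -0.0122] head -87.73 down [ 0.001 -0.004 -1.   ] q [-0.7   0.41  1.86 -0.    0.86  0.84] F [ -2.5 -16.2  -4.7] w 0.0434
turn about x -0.03 or -0.03 | shift [ 0.0038 -0.0023  0.0004] rows 1 each [ 0.0038 -0.0023  0.0004]
```

View pics/s25.png

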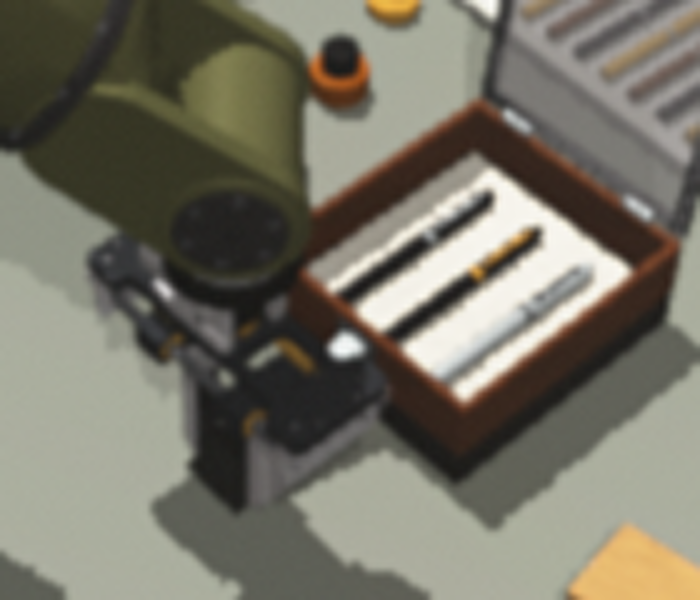

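>>> step_arm --motion '[[[0,0.0025,0,0,0,0],[-0.001,0,0,0,0,0],[-0.002,0,0,0,0,0],[-0.002,0,0,0,0,0],[-0.002,0,0.0003,0,0,0],[0,0,0,0,0,0]]]'

```text
time_s: 33.95
ee_pos: [0.394, -0.2835, -0.006]
eef_rot: [-0.277, 1.569, 2.904]
force: [-6.2, -4.1, -4.4]
grip_width: 0.0434
```

```bash
python3 -c "
from h import *
c=snap('side','s26.png',(240,180,380,330),4)
go(.395,-.281,-.016,-87.7)
"
```

```text
t 34.0 p [ 0.394  -0.2835 -0.006 ] head -87.73 down [-0.002  0.    -1.   ] q [-0.7   0.4   1.86 -0.    0.88  0.83] F [-5.8 -3.3 -2.9] w 0.0437
turn about x -0.03 or -0.03 | shift [ 0.01   -0.0025 -0.0011] rows 1 each [ 0.01   -0.0025 -0.0011]
```

View pics/s26.png

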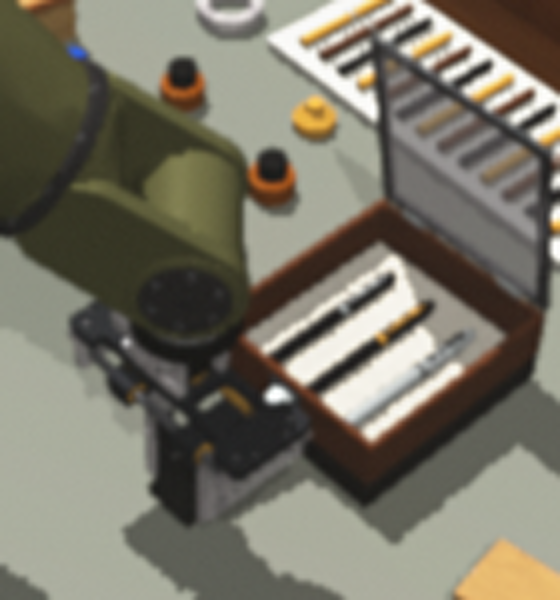

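>>> step_arm --motion '[[[-0.002,0,0.0005,0,0,0],[-0.002,0,0.0005,0,0,0],[-0.002,0,0.0004,0,0,0],[-0.002,0,0.0003,0,0,0],[-0.002,0,0.0003,0,0,0],[-0.002,0,0.0002,0,0,0],[-0.002,0,0.0002,0,0,0],[0,0,0,0,0,0]]]'

```text
time_s: 35.0
ee_pos: [0.3924, -0.2836, 0.0085]
eef_rot: [-0.211, 1.57, 2.97]
force: [-5.3, -2.7, -1.7]
grip_width: 0.044
```

```bash
python3 -c "
from h import *
c=snap('side','s27.png',(240,180,380,330),4)
go(.395,-.281,-.016,-87.7)
"
```

```text
t 35.05 p [ 0.3924 -0.2836  0.0085] head -87.73 down [-0.001  0.    -1.   ] q [-0.7   0.37  1.86 -0.    0.91  0.83] F [-5.8 -2.3 -1.4] w 0.044
turn about x -0.03 or -0.03 | shift [ 0.0245 -0.0025 -0.0027] rows 1 each [ 0.0245 -0.0025 -0.0027]
```

View pics/s27.png

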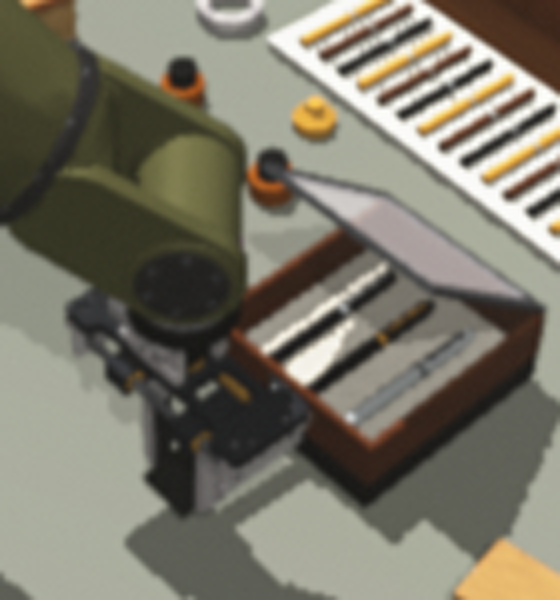

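>>> step_arm --motion '[[[-0.002,0,0.0003,0,0,0],[-0.002,0,0.0003,0,0,0],[-0.002,0,0.0002,0,0,0],[-0.0015,0,0.0001,0,0,0],[-0.0015,0,0,0,0,0],[-0.0015,0,0,0,0,0],[0,0,0,0,0,0]]]'

```text
time_s: 35.92
ee_pos: [0.3919, -0.2837, 0.0191]
eef_rot: [2.559, 1.57, -0.544]
force: [0.1, -0.5, 0.7]
grip_width: 0.0436
```

```bash
python3 -c "
from h import *
c=snap('side','s28.png',(240,180,380,330),4)
go(.395,-.281,-.016,-87.7)
"
```

```text
t 35.98 p [ 0.3919 -0.2837  0.019 ] head -87.74 down [ 0. -0. -1.] q [-0.7   0.35  1.85  0.    0.93  0.83] F [ 0.9 -1.9  1.4] w 0.0436
turn about x -0.04 or -0.04 | shift [ 0.035  -0.0026 -0.0032] rows 1 each [ 0.035  -0.0026 -0.0032]
```

View pics/s28.png

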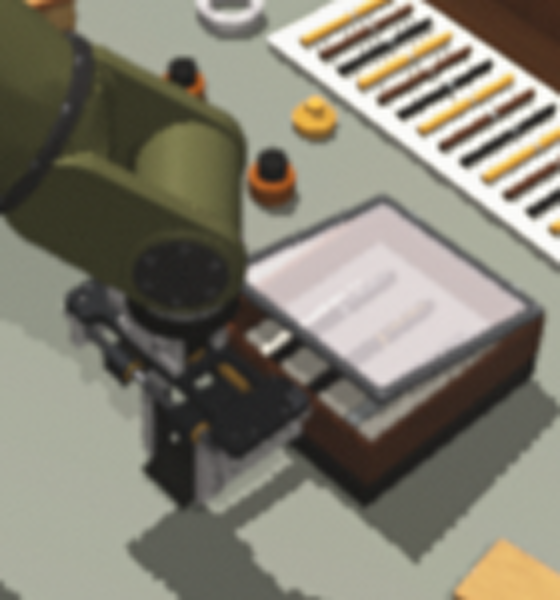

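Lid is about 0.25 rad open; continuing in 1 mm steps.

>>> step_arm --motion '[[[-0.001,0,0,0,0,0],[-0.001,0,0,0,0,0],[-0.001,0,0,0,0,0],[-0.001,0,0,0,0,0],[0,0,0,0,0,0]]]'

```text
time_s: 36.6
ee_pos: [0.3918, -0.2837, 0.0229]
eef_rot: [2.468, 1.571, -0.635]
force: [1.5, -2.0, -2.1]
grip_width: 0.0436
```

>>> step_arm --motion '[[[-0.001,0,0,0,0,0],[-0.001,0,0,0,0,0],[0,0,0,0,0,0]]]'

```text
time_s: 36.98
ee_pos: [0.3917, -0.2836, 0.024]
eef_rot: [-0.864, 1.571, 2.317]
force: [5.7, -5.9, -16.1]
grip_width: 0.0439
```

```bash
python3 -c "
from h import *
c=snap('side','s29.png',(240,180,380,330),4)
go(.395,-.281,-.016,-87.7)
"
```

```text
t 37.02 p [ 0.3917 -0.2836  0.024 ] head -87.74 down [-0.  0. -1.] q [-0.7   0.35  1.85  0.    0.94  0.83] F [  5.4  -4.7 -15.9] w 0.0436
turn about x -0.04 or -0.04 | shift [ 0.04   -0.0025 -0.0034] rows 1 each [ 0.04   -0.0025 -0.0034]
```

View pics/s29.png

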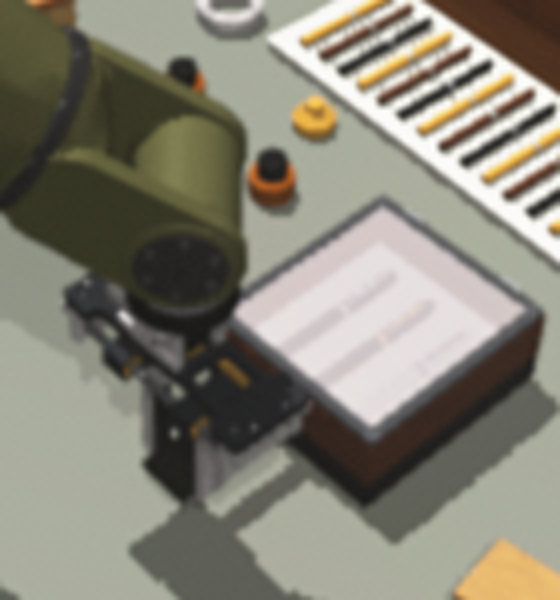

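>>> step_arm --motion '[[[0.0006,0,0,0,0,0],[0,0,0,0,0,0]]]'

```text
time_s: 37.28
ee_pos: [0.3917, -0.2837, 0.024]
eef_rot: [-0.163, 1.571, 3.018]
force: [3.3, -3.9, -9.2]
grip_width: 0.0437
```

>>> step_arm --motion '[[[0,0,0,0,0,0],[0,0,0,0,0,0],[0,0,0,0,0,0],[-0.01,0,0,0,0,0],[-0.03,0,0,0,0,0],[-0.04,0,0,0,0,0],[-0.04,0,0,0,0,0],[0,0,0,0,0,0]]]' --fingers 0.07

```text
time_s: 38.28
ee_pos: [0.3928, -0.2845, 0.1475]
eef_rot: [2.404, 1.565, -0.698]
force: [-0.3, -0.6, -1.0]
grip_width: 0.0703
```

```bash
python3 -c "
from h import *
c=snap('side','s30.png',(180,150,380,300),4)
go(.58,.05,.14,-5.7)
c=camera('top')
print([plane(c,*p,.0745) for p in []])
"
```

```text
t 38.33 p [ 0.3921 -0.284   0.1455] head -87.74 down [ 0.002 -0.002 -1.   ] q [-0.7   0.18  1.74 -0.    1.22  0.83] F [-0.2 -0.5 -1.2] w 0.07
turn about x -82.04 or -82.04 | shift [ 0.0055  0.1538 -0.351 ] rows 9 each [ 0.0006  0.0171 -0.039 ]
[]
```

View pics/s30.png

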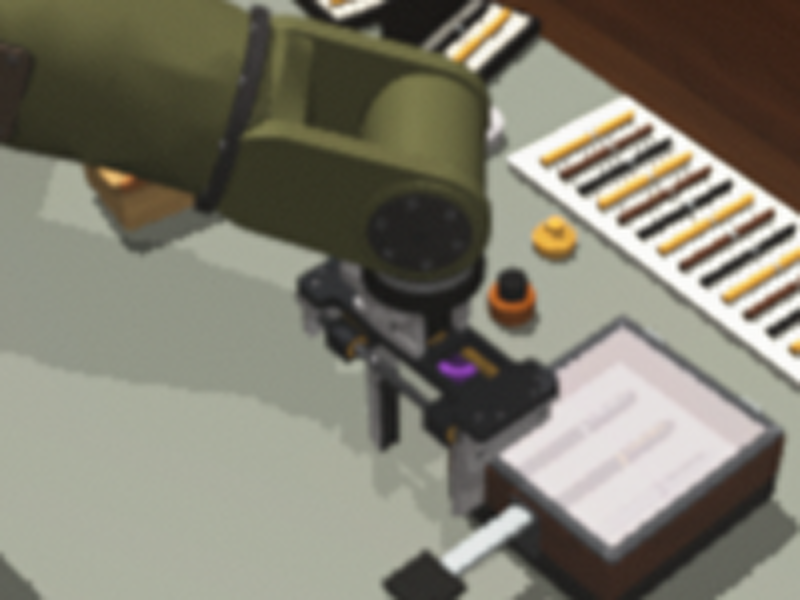

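>>> step_arm --motion '[[[0,0,0,-10.25,0,0],[0,0,0,-10.25,0,0],[0,0,0,-10.25,0,0],[0,0,0,-10.25,0,0],[0,0,0,-10.25,0,0],[0,0,0,-10.25,0,0],[0,0,0,-10.25,0,0],[0,0,0,-10.25,0,0],[0,0,0,0,0,0]]]' --fingers 0.035

```text
time_s: 39.5
ee_pos: [0.3913, -0.2833, 0.1431]
eef_rot: [-2.172, 1.569, 2.439]
force: [-0.6, 0.5, -0.4]
grip_width: 0.0352
```

```bash
python3 -c "
from h import *
go(.6135,.2545,.13,-5.7,.048)
c=snap('top','t31.png',(155,130,305,280),4)
c=snap('side','s31.png',(190,150,390,300),4)
"
```

```text
t 39.5 p [ 0.3913 -0.2833  0.1431] head -5.8 down [-0.001  0.001 -1.   ] q [-0.7   0.18  1.74 -0.    1.22 -0.6 ] F [-0.6  0.5 -0.4] w 0.0352
turn about x -0.1 or -0.1 | shift [ 0.0131  0.1677 -0.5572] rows 13 each [ 0.001   0.0129 -0.0429]
```

View pics/t31.png

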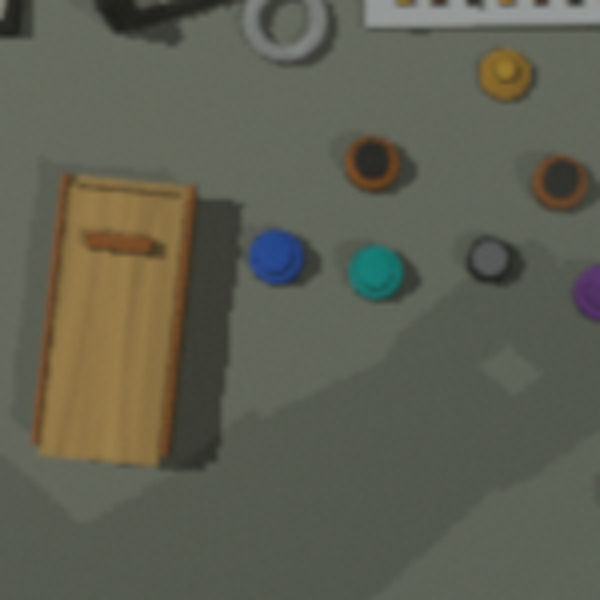

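View pics/s31.png

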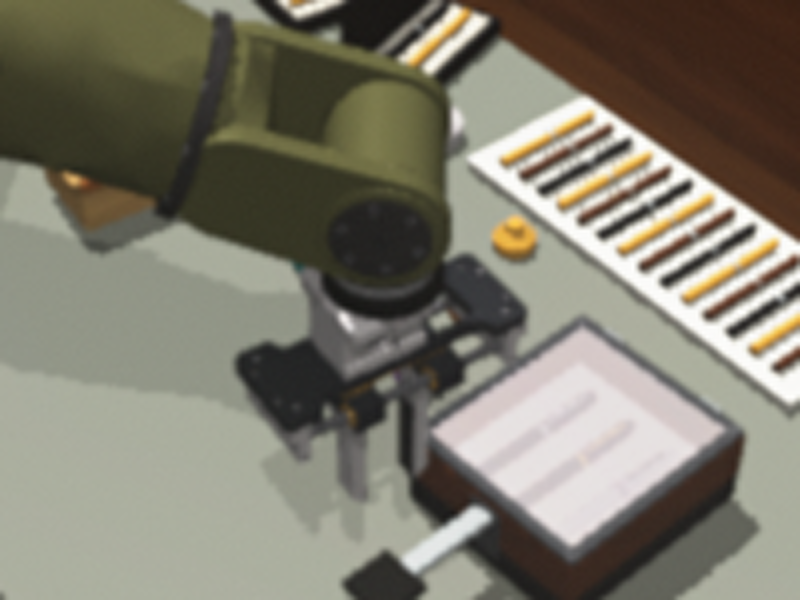

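>>> step_arm --motion '[[[0,0.014,-0.0464,0,0,0],[0,0.014,-0.0464,0,0,0],[0,0.014,-0.0464,0,0,0],[0,0.014,-0.0464,0,0,0],[0,0.014,-0.0464,0,0,0],[0,0.014,-0.0464,0,0,0],[0,0.014,-0.0464,0,0,0],[0,0.014,-0.0464,0,0,0],[0,0.014,-0.0464,0,0,0],[0,0.014,-0.0464,0,0,0],[0,0.014,-0.0464,0,0,0],[0,0.014,-0.0464,0,0,0]]]'

```text
time_s: 41.1
ee_pos: [0.6148, 0.255, 0.1436]
eef_rot: [-1.092, 1.57, -2.767]
force: [0.1, 0.6, 1.2]
grip_width: 0.0351
```

>>> step_arm --motion '[[[0.03,0,0,0,0,0],[0.03,0,0,0,0,0],[0,0,0,0,0,0]]]'

```text
time_s: 41.48
ee_pos: [0.6132, 0.2532, 0.0815]
eef_rot: [-1.133, 1.566, -2.807]
force: [-0.0, -0.1, 0.7]
grip_width: 0.0353
```

```bash
python3 -c "
from h import *
go(.6135,.2545,.036,-5.7,.048)
c=snap('side','s32.png',(180,100,300,220),5)
print(proj(c,get_obs()['ee_pos']+[0,0,.028]))
"
```

```text
t 41.48 p [0.6132 0.2532 0.0815] head -5.89 down [-0.005 -0.002 -1.   ] q [0.34 0.64 1.26 0.   1.25 0.44] F [-0.  -0.1  0.7] w 0.0353
turn about x -0.19 or -0.19 | shift [ 0.0455  0.0002 -0.0013] rows 1 each [ 0.0455  0.0002 -0.0013]
[240.59488426 163.86984364]
```

View pics/s32.png

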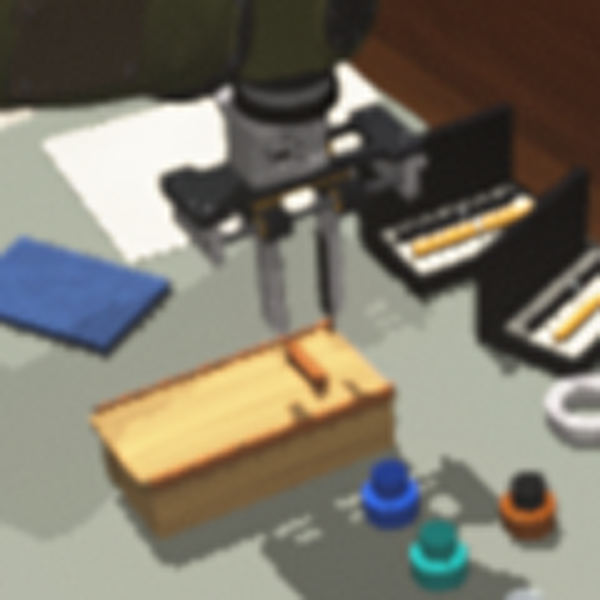

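>>> step_arm --motion '[[[0.02,0,-0.001,0,0,0],[0.015,0,0,0,0,0],[0.008,0,0,0,0,0],[0,0,0,0,0,0],[0,0,0,0,0,0]]]'

```text
time_s: 42.15
ee_pos: [0.6149, 0.2547, 0.0417]
eef_rot: [2.055, 1.57, 0.384]
force: [-0.5, 0.8, 0.0]
grip_width: 0.0348
```

```bash
python3 -c "
from h import *
go(.6135,.2545,.036,-5.7,.048)
c=snap('side','s33.png',(180,100,300,220),5)
"
```

```text
t 42.15 p [0.6149 0.2547 0.0417] head -5.74 down [ 0.001  0.    -1.   ] q [0.34 0.68 1.28 0.   1.18 0.44] F [-0.5  0.8  0. ] w 0.0348
turn about x -0.04 or -0.04 | shift [ 0.0057 -0.0014  0.0003] rows 1 each [ 0.0057 -0.0014  0.0003]
```

View pics/s33.png

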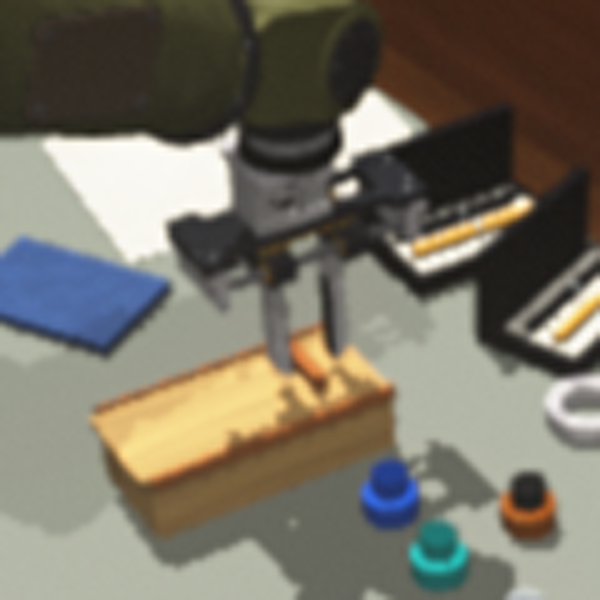

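>>> step_arm --motion '[[[0.005,-0.001,0,0,0,0],[0,0,0,0,0,0]]]'

```text
time_s: 42.45
ee_pos: [0.6134, 0.2546, 0.0357]
eef_rot: [-1.189, 1.57, -2.86]
force: [0.5, -1.0, 0.4]
grip_width: 0.0353
```

>>> step_arm --motion '[[[0,0,0,0,0,0],[0,0,0,0,0,0],[0,0,0,0,0,0],[0,0,0,0,0,0]]]' --fingers 0.0 --squeeze 20

```text
time_s: 42.95
ee_pos: [0.6137, 0.2547, 0.0362]
eef_rot: [1.946, 1.571, 0.275]
force: [-0.6, -0.4, 0.7]
grip_width: 0.0117
```

```bash
python3 -c "
from h import *
go(.6135,.2545,.036,-5.7,.048)
"
```

```text
t 42.95 p [0.6137 0.2547 0.0362] head -5.74 down [ 0.  0. -1.] q [ 0.34  0.68  1.29 -0.    1.17  0.44] F [-0.6 -0.4  0.7] w 0.0117
turn about x -0.04 or -0.04 | shift [ 0.0002 -0.0002  0.0002] rows 1 each [ 0.0002 -0.0002  0.0002]
```

>>> step_arm --motion '[[[0,-0.005,0,0,0,0],[0,-0.01,0,0,0,0],[0,-0.015,0,0,0,0],[0,-0.015,0,0,0,0],[0,-0.015,0,0,0,0],[0,0,0,0,0,0]]]'

```text
time_s: 43.7
ee_pos: [0.5527, 0.2611, 0.0362]
eef_rot: [-1.664, 1.57, 2.949]
force: [-1.6, 3.7, -2.0]
grip_width: 0.0119
```

```bash
python3 -c "
from h import *
go(.6135,.2545,.036,-5.7,.048)
c=snap('side','s34.png',(180,100,300,220),5)
"
```

```text
t 43.7 p [0.5527 0.2611 0.0362] head -5.69 down [-0.001  0.    -1.   ] q [0.38 0.58 1.47 0.   1.1  0.48] F [-1.6  3.7 -2. ] w 0.0119
turn about x 0.01 or 0.01 | shift [0.0002 0.0611 0.0005] rows 2 each [0.0001 0.0306 0.0003]
```

View pics/s34.png

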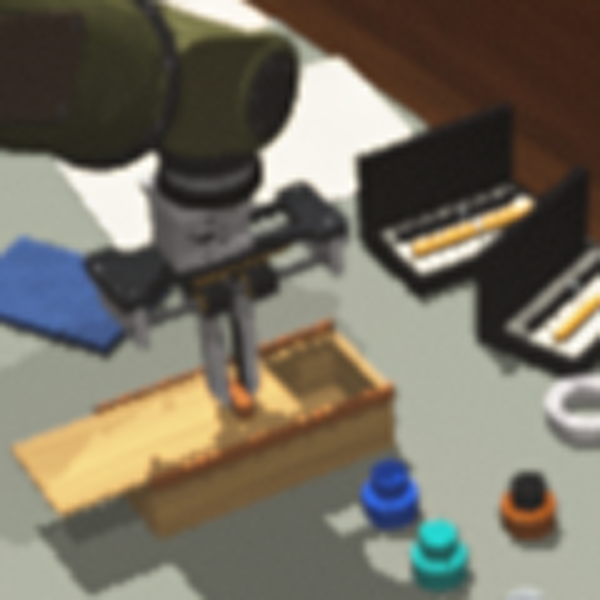

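>>> step_arm --motion '[[[0,-0.015,-0.0008,0,0,0],[0,-0.015,-0.0004,0,0,0],[0,-0.015,-0.0004,0,0,0],[0,-0.015,-0.0004,0,0,0],[0,-0.012,-0.0003,0,0,0],[0,0,0,0,0,0]]]'

```text
time_s: 44.5
ee_pos: [0.482, 0.2689, 0.0361]
eef_rot: [-0.366, 1.568, -2.036]
force: [-2.2, -8.6, 2.6]
grip_width: 0.0119
```

>>> step_arm --motion '[[[0,-0.006,0,0,0,0],[0,-0.004,0,0,0,0],[0,-0.002,0,0,0,0],[0,-0.001,0,0,0,0],[0,0,0,0,0,0]]]'

```text
time_s: 45.12
ee_pos: [0.4698, 0.2702, 0.0361]
eef_rot: [-0.179, 1.569, -1.85]
force: [-0.7, -7.8, 3.2]
grip_width: 0.0121
```

```bash
python3 -c "
from h import *
go(.6135,.2545,.036,-5.7,.048)
"
```

```text
t 45.12 p [0.4698 0.2702 0.0361] head -5.75 down [-0.001 -0.002 -1.   ] q [ 0.46  0.44  1.68 -0.    1.02  0.56] F [-0.7 -7.8  3.2] w 0.0121
turn about x -0.05 or -0.05 | shift [1.000e-04 1.445e-01 1.300e-03] rows 4 each [0.     0.0361 0.0003]
```

>>> step_arm --motion '[[[0,-0.002,0.001,0,0,0],[0,-0.002,0,0,0,0],[0,-0.001,0,0,0,0],[0,0,0,0,0,0]]]'

```text
time_s: 45.62
ee_pos: [0.4681, 0.2703, 0.0365]
eef_rot: [1.72, 1.564, 0.049]
force: [23.7, -5.2, -11.7]
grip_width: 0.012
```

```bash
python3 -c "
from h import *
go(.6135,.2545,.036,-5.7,.048)
c=snap('side','s35.png',(160,100,300,220),5)
"
```

```text
t 45.62 p [0.4681 0.2703 0.0365] head -5.76 down [ 0.007  0.    -1.   ] q [ 0.46  0.43  1.69 -0.    1.01  0.56] F [ 23.7  -5.2 -11.7] w 0.012
turn about x -0.06 or -0.06 | shift [0.0005 0.1463 0.0013] rows 4 each [0.0001 0.0366 0.0003]
```

View pics/s35.png

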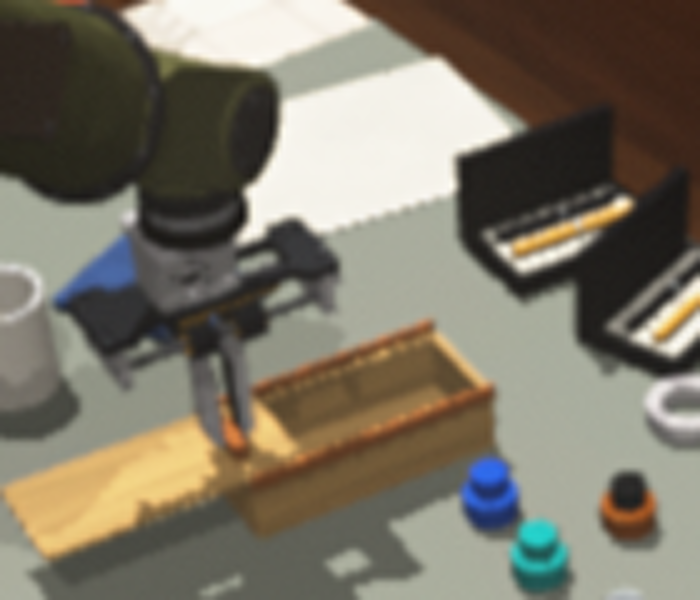

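>>> step_arm --motion '[[[0,0.002,0,0,0,0],[0,0,0,0,0,0]]]'

```text
time_s: 45.92
ee_pos: [0.4681, 0.2703, 0.0363]
eef_rot: [1.607, 1.568, -0.064]
force: [10.2, -2.7, -3.5]
grip_width: 0.0118
```

>>> step_arm --motion '[[[0,0,0,0,0,0],[0,0,0,0,0,0],[-0.01,0,0,0,0,0],[-0.03,0,0,0,0,0],[-0.04,0,0,0,0,0],[-0.03,0,0,0,0,0],[0,0,0,0,0,0]]]' --fingers 0.04

```text
time_s: 46.8
ee_pos: [0.4674, 0.2713, 0.1489]
eef_rot: [2.137, 1.566, 0.466]
force: [1.1, 0.9, -1.4]
grip_width: 0.04
```

```bash
python3 -c "
from h import *
go(.6778,.0737,.14,-5.7,.048)
c=snap('side','s36.png',(190,120,390,270),4)
c=snap('top','t36.png',(155,130,305,280),4)
"
```

```text
t 46.8 p [0.4674 0.2713 0.1489] head -5.73 down [ 0.004  0.002 -1.   ] q [0.46 0.3  1.59 0.   1.25 0.56] F [ 1.1  0.9 -1.4] w 0.04
turn about x -0.03 or -0.03 | shift [0.0089 0.229  0.1757] rows 7 each [0.0013 0.0327 0.0251]
```

View pics/s36.png

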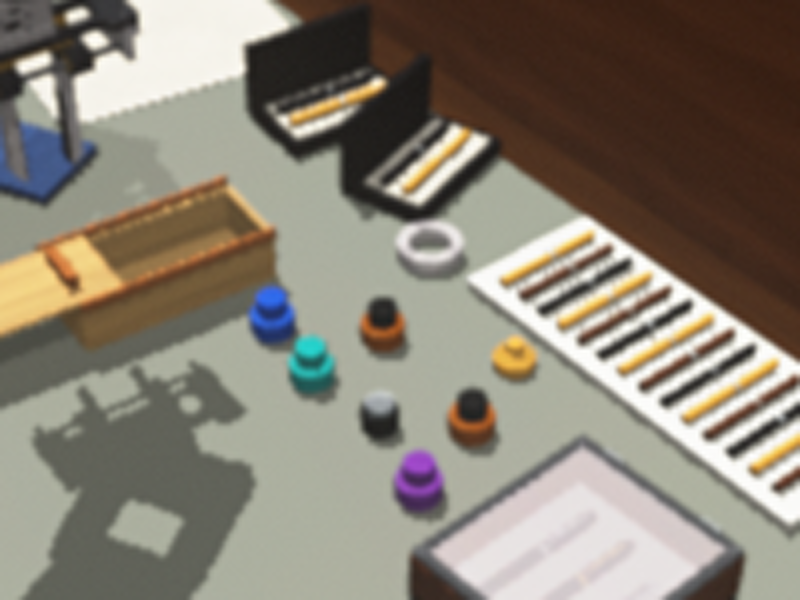

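View pics/t36.png

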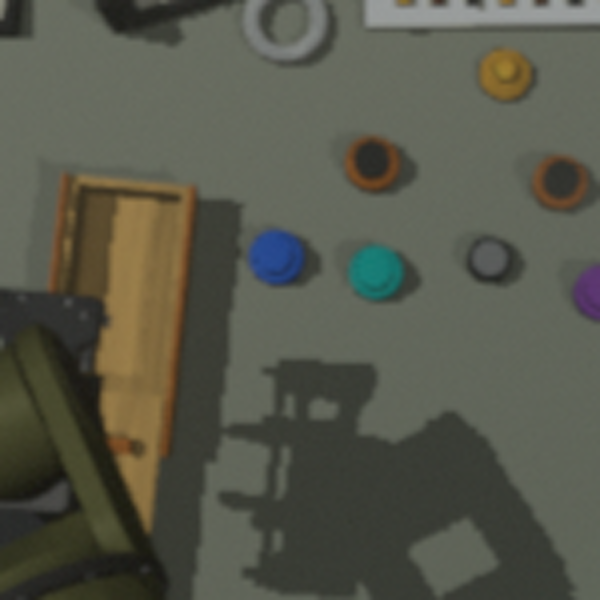

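```bash
python3 -c "
from h import *
t=camera('top');s=camera('side')
for a,b in (((372,159),(382,309)),((560,180),(472,402))):
  print(plane(t,155+a[0]/4,130+a[1]/4,.04),plane(s,190+b[0]/4,120+b[1]/4,.036))
"
```

```text
[0.67848368 0.07489954 0.04      ] [0.67950776 0.07324183 0.036     ]
[ 0.66118112 -0.06514692  0.04      ] [ 0.66286349 -0.06938956  0.036     ]
```

>>> step_arm --motion '[[[0.001,0.0327,0.0251,0,0,0],[0.001,0.0327,0.0251,0,0,0],[0.001,0.0327,0.0251,0,0,0],[0.001,0.0327,0.0251,0,0,0],[0.001,0.0327,0.0251,0,0,0],[0.001,0.0327,0.0251,0,0,0],[0.001,0.0327,0.0251,0,0,0],[0.04,0,0,0,0,0],[0.04,0,0,0,0,0],[0,0,0,0,0,0]]]' --fingers 0.055

```text
time_s: 48.25
ee_pos: [0.6745, 0.0729, 0.0551]
eef_rot: [-1.416, 1.563, -3.087]
force: [-0.2, 0.3, 0.1]
grip_width: 0.0549
```

```bash
python3 -c "
from h import *
go(.677,.0735,-.004,-5.7,.048)
c=snap('side','s37.png',(230,120,350,240),5)
print(proj(c,get_obs()['ee_pos']+[0,0,.028]))
"
```

```text
t 48.25 p [0.6745 0.0729 0.0551] head -5.74 down [-0.007 -0.    -1.   ] q [ 0.05  0.7   1.22 -0.    1.23  0.15] F [-0.2  0.3  0.1] w 0.0549
turn about x -0.04 or -0.04 | shift [ 0.0591  0.0024 -0.0009] rows 2 each [ 0.0295  0.0012 -0.0004]
[284.7482516  186.89515014]
```

View pics/s37.png

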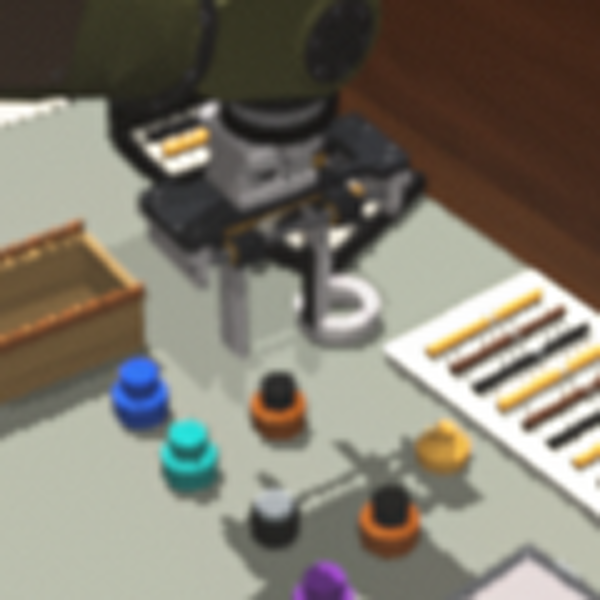

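>>> step_arm --motion '[[[0.02,0.002,0,0,0,0],[0.015,0,0,0,0,0],[0.01,0,0,0,0,0],[0,0,0,0,0,0]]]'

```text
time_s: 48.8
ee_pos: [0.6783, 0.0728, 0.0133]
eef_rot: [-1.417, 1.569, -3.088]
force: [-0.3, -0.2, 0.3]
grip_width: 0.0548
```

```bash
python3 -c "
from h import *
go(.6785,.0738,-.003,-5.7,.048)
c=snap('side','s38.png',(230,120,350,240),5)
print(proj(c,get_obs()['ee_pos']+[0,0,.028]))
"
```

```text
t 48.8 p [0.6783 0.0728 0.0133] head -5.74 down [-0.001 -0.    -1.   ] q [ 0.05  0.75  1.24 -0.    1.16  0.15] F [-0.3 -0.2  0.3] w 0.0548
turn about x -0.04 or -0.04 | shift [ 0.0163  0.0001 -0.001 ] rows 1 each [ 0.0163  0.0001 -0.001 ]
[285.39319952 196.10257102]
```

View pics/s38.png

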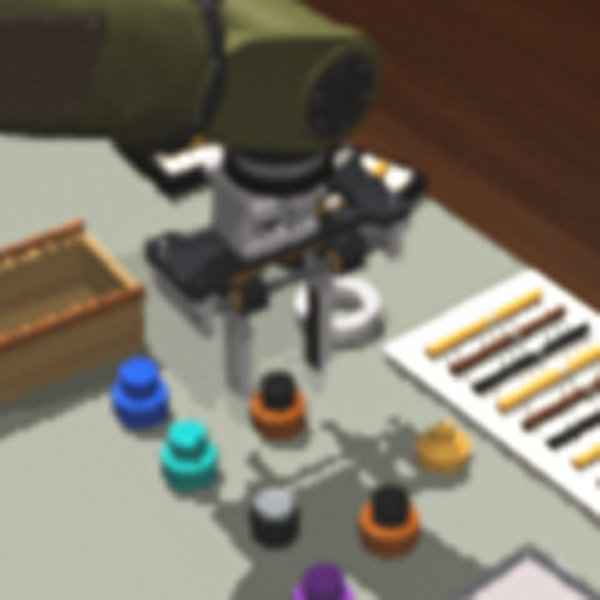

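>>> step_arm --motion '[[[0.01,0,-0.0008,0,0,0],[0.006,0,0,0,0,0],[0,0,0,0,0,0]]]'

```text
time_s: 49.22
ee_pos: [0.6784, 0.0736, -0.0026]
eef_rot: [-1.421, 1.57, -3.092]
force: [-0.0, 0.1, 0.7]
grip_width: 0.0551
```

>>> step_arm --motion '[[[0,0,0,0,0,0],[0,0,0,0,0,0],[0,0,0,0,0,0],[0,0,0,0,0,0]]]' --fingers 0.015 --squeeze 20

```text
time_s: 49.72
ee_pos: [0.6789, 0.0736, -0.0016]
eef_rot: [1.682, 1.57, 0.011]
force: [0.2, -0.6, 1.7]
grip_width: 0.0276
```

```bash
python3 -c "
from h import *
go(.6785,.0738,-.003,-5.7,.048)
c=snap('side','s39.png',(230,120,350,240),5)
"
```

```text
t 49.73 p [ 0.6789  0.0736 -0.0016] head -5.74 down [ 0.  0. -1.] q [ 0.05  0.77  1.24 -0.    1.13  0.15] F [ 0.2 -0.6  1.7] w 0.0276
turn about x -0.04 or -0.04 | shift [ 0.0014 -0.0004 -0.0001] rows 1 each [ 0.0014 -0.0004 -0.0001]
```

View pics/s39.png

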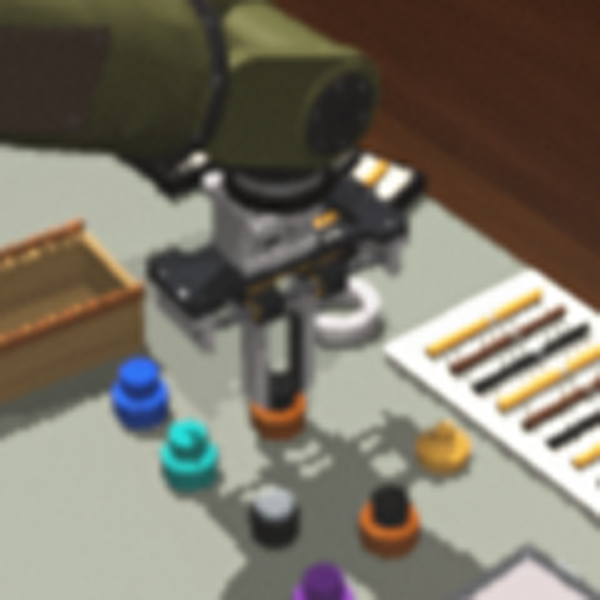

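>>> step_arm --motion '[[[-0.01,0,0,0,0,0],[-0.03,0,0,0,0,0],[-0.04,0,0,0,0,0],[-0.03,0,0,0,0,0],[0,0,0,0,0,0]]]'

```text
time_s: 50.4
ee_pos: [0.6799, 0.0737, 0.1111]
eef_rot: [1.728, 1.566, 0.057]
force: [0.7, -1.2, -1.1]
grip_width: 0.0274
```

```bash
python3 -c "
from h import *
go(.6282,.2536,.108,-6,.045)
c=snap('side','s40.png',(230,100,350,240),4)
"
```

```text
t 50.4 p [0.6799 0.0737 0.1111] head -5.74 down [ 0.005  0.    -1.   ] q [0.05 0.65 1.16 0.   1.32 0.15] F [ 0.7 -1.2 -1.1] w 0.0274
turn about x 0.26 or 0.26 | shift [ 0.0031 -0.0702 -0.1735] rows 5 each [ 0.0006 -0.014  -0.0347]
```

View pics/s40.png

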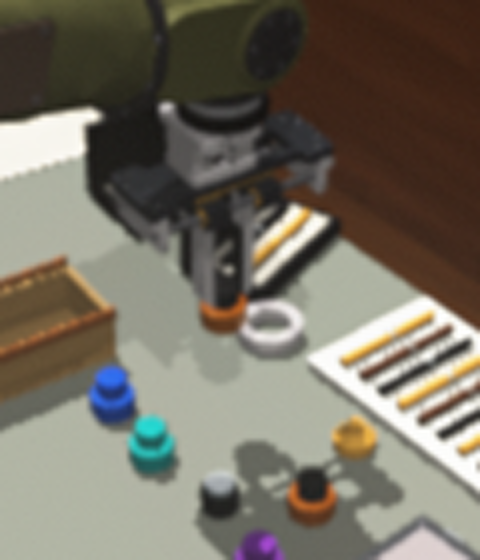

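>>> step_arm --motion '[[[0,-0.014,-0.0347,0,0,0],[0,-0.014,-0.0347,0,0,0],[0,-0.014,-0.0347,0,0,0],[0,-0.014,-0.0347,0,0,0],[0,-0.014,-0.0347,0,0,0],[0,0,0,0,0,0],[0,0,0,0,0,0]]]'

```text
time_s: 51.32
ee_pos: [0.6262, 0.2526, 0.1068]
eef_rot: [-1.025, 1.569, -2.696]
force: [-0.6, -0.6, -1.5]
grip_width: 0.0277
```

```bash
python3 -c "
from h import *
go(.6282,.2536,.006,-6,.045)
c=snap('side','s41.png',(180,80,320,220),5)
"
```

```text
t 51.33 p [0.6262 0.2526 0.1068] head -5.74 down [-0.002 -0.001 -1.   ] q [ 0.33  0.64  1.19 -0.    1.31  0.43] F [-0.6 -0.6 -1.5] w 0.0277
turn about x 0.26 or 0.26 | shift [ 0.1008  0.0019 -0.0012] rows 3 each [ 0.0336  0.0006 -0.0004]
```

View pics/s41.png

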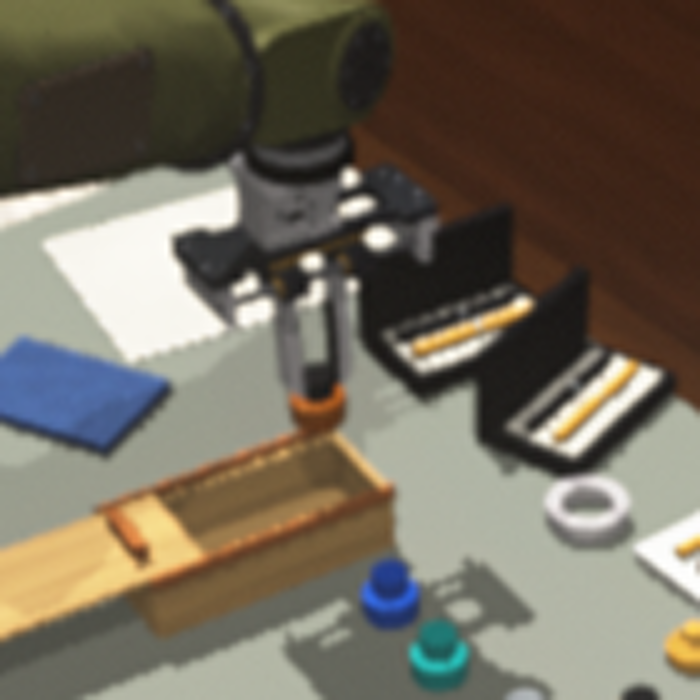

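>>> step_arm --motion '[[[0,-0.006,-0.001,0.3,0,0],[0.03,0,0,0,0,0],[0.02,0,0,0,0,0],[0,0,0,0,0,0],[0,0,0,0,0,0]]]'

```text
time_s: 52.0
ee_pos: [0.6211, 0.2549, 0.0591]
eef_rot: [2.04, 1.57, 0.363]
force: [0.4, -0.3, -1.1]
grip_width: 0.0276
```

```bash
python3 -c "
from h import *
go(.6202,.2544,.006,-6,.045)
c=snap('side','s42.png',(180,80,320,220),5)
"
```

```text
t 52.0 p [0.6211 0.2549 0.0591] head -6.05 down [ 0.001  0.    -1.   ] q [0.33 0.67 1.25 0.   1.22 0.44] F [ 0.4 -0.3 -1.1] w 0.0276
turn about x -0.05 or -0.05 | shift [ 0.0531 -0.0008  0.0006] rows 2 each [ 0.0266 -0.0004  0.0003]
```

View pics/s42.png

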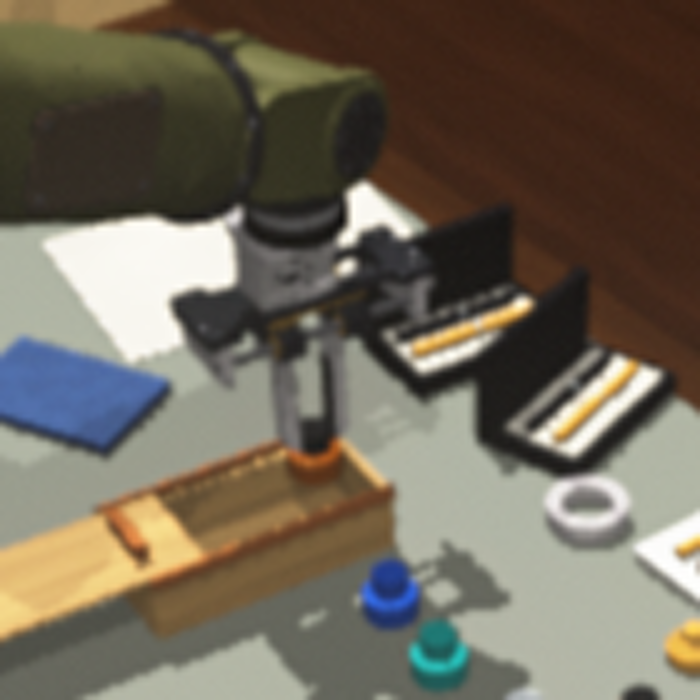

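>>> step_arm --motion '[[[0.02,0,0,0,0,0],[0.015,0,0,0,0,0],[0.01,0,0,0,0,0],[0.006,0,0,0,0,0],[0,0,0,0,0,0]]]'

```text
time_s: 52.68
ee_pos: [0.6205, 0.2548, 0.0068]
eef_rot: [-1.076, 1.57, -2.752]
force: [0.1, -1.0, -1.0]
grip_width: 0.0278
```

>>> step_arm --motion '[[[0.001,0,0,0,0,0],[0.001,0,0,0,0,0],[0,0,0,0,0,0]]]'

```text
time_s: 53.05
ee_pos: [0.6207, 0.2549, 0.0053]
eef_rot: [2.044, 1.57, 0.367]
force: [-0.3, 0.6, -0.9]
grip_width: 0.0273
```

>>> step_arm --motion '[[[0.001,0,0,0,0,0],[0.0005,0,0,0,0,0],[0,0,0,0,0,0]]]'

```text
time_s: 53.42
ee_pos: [0.6207, 0.2549, 0.0043]
eef_rot: [1.941, 1.57, 0.265]
force: [-2.5, -0.8, 4.0]
grip_width: 0.0274
```

>>> step_arm --motion '[[[0,0,0,0,0,0],[0,0,0,0,0,0],[0,0,0,0,0,0],[-0.01,0,0,0,0,0],[-0.03,0,0,0,0,0],[-0.04,0,0,0,0,0],[-0.03,0,0,0,0,0],[0,0,0,0,0,0]]]' --fingers 0.036

```text
time_s: 54.42
ee_pos: [0.6218, 0.2553, 0.1169]
eef_rot: [2.009, 1.566, 0.333]
force: [0.1, -0.3, -0.5]
grip_width: 0.0361
```

```bash
python3 -c "
from h import *
go(.662,-.0685,.11,-5.7,.045)
c=snap('side','s43.png',(190,120,390,270),4)
"
```

```text
t 54.42 p [0.6218 0.2553 0.1169] head -6.03 down [ 0.005  0.002 -1.   ] q [ 0.34  0.62  1.2  -0.    1.32  0.44] F [ 0.1 -0.3 -0.5] w 0.0361
turn about x -0.33 or -0.33 | shift [0.0069 0.0722 0.3182] rows 8 each [0.0009 0.009  0.0398]
```

View pics/s43.png

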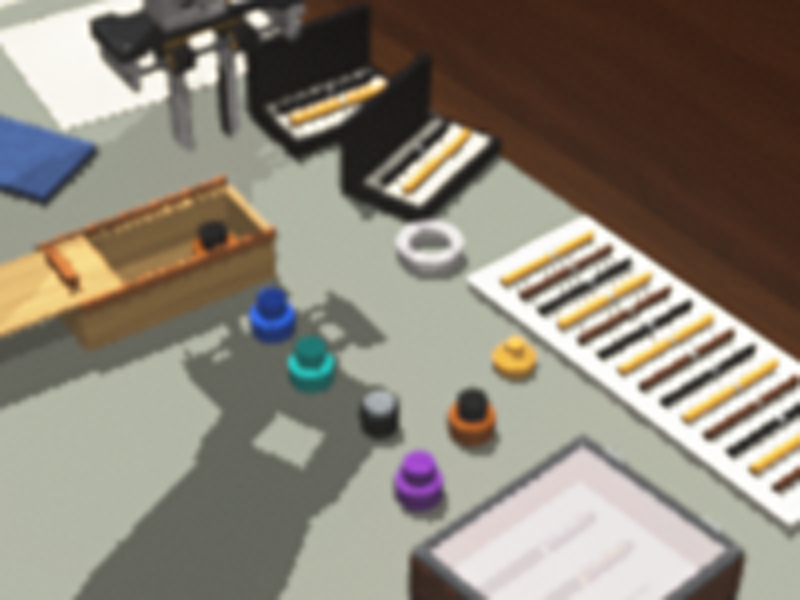

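>>> step_arm --motion '[[[0.001,0.009,0.0398,0,0,0],[0.001,0.009,0.0398,0,0,0],[0,0.009,0.0398,0,0,0],[0,0.009,0.0398,0,0,0],[0,0.009,0.0398,0,0,0],[0,0.009,0.0398,0,0,0],[0,0.009,0.0398,0,0,0],[0,0.009,0.0398,0,0,0],[0.04,0,0,0,0,0],[0.03,0,0,0,0,0],[0,0,0,0,0,0]]]' --fingers 0.055

```text
time_s: 55.85
ee_pos: [0.6568, -0.0691, 0.0382]
eef_rot: [-1.62, 1.565, 2.986]
force: [-0.3, 0.6, 0.8]
grip_width: 0.0548
```

```bash
python3 -c "
from h import *
go(.662,-.0685,-.003,-5.7,.045)
c=snap('side','s44.png',(250,140,370,260),5)
print(proj(c,get_obs()['ee_pos']+[0,0,.028]))
"
```

```text
t 55.85 p [ 0.6568 -0.0691  0.0382] head -6.05 down [-0.006  0.001 -1.   ] q [-0.16  0.68  1.3  -0.    1.17 -0.05] F [-0.3  0.6  0.8] w 0.0548
turn about x -0.35 or -0.35 | shift [ 0.0412  0.0051 -0.0012] rows 1 each [ 0.0412  0.0051 -0.0012]
[307.17216582 214.06039939]
```

View pics/s44.png

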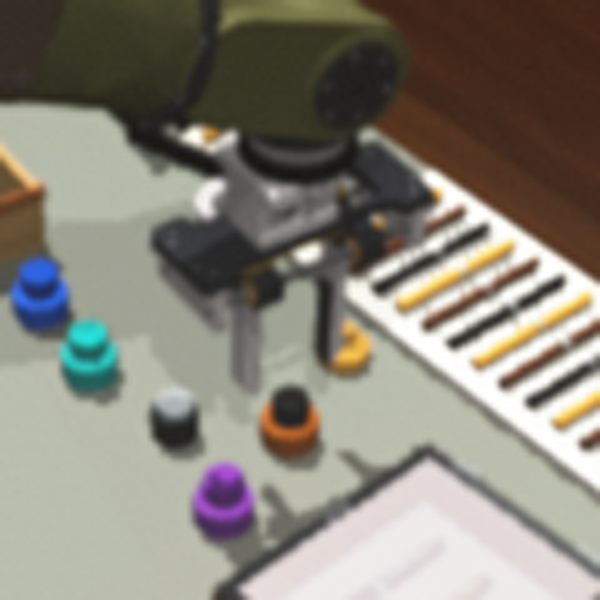

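>>> step_arm --motion '[[[0.015,0.004,0,0,0,0],[0.008,0,0,0,0,0],[0,0,0,0,0,0],[0,0,0,0,0,0]]]'

```text
time_s: 56.4
ee_pos: [0.6629, -0.0697, 0.0191]
eef_rot: [1.512, 1.57, -0.164]
force: [-0.4, 0.9, 0.4]
grip_width: 0.055
```

```bash
python3 -c "
from h import *
go(.662,-.0685,-.003,-5.7,.045)
c=snap('side','s45.png',(250,140,370,260),5)
print(proj(c,get_obs()['ee_pos']+[0,0,.028]))
"
```

```text
t 56.4 p [ 0.6629 -0.0697  0.0191] head -6.03 down [ 0.001 -0.    -1.   ] q [-0.16  0.71  1.29 -0.    1.14 -0.05] F [-0.4  0.9  0.4] w 0.055
turn about x -0.33 or -0.33 | shift [ 0.0221 -0.001  -0.0011] rows 1 each [ 0.0221 -0.001  -0.0011]
[308.19635777 218.16233795]
```

View pics/s45.png

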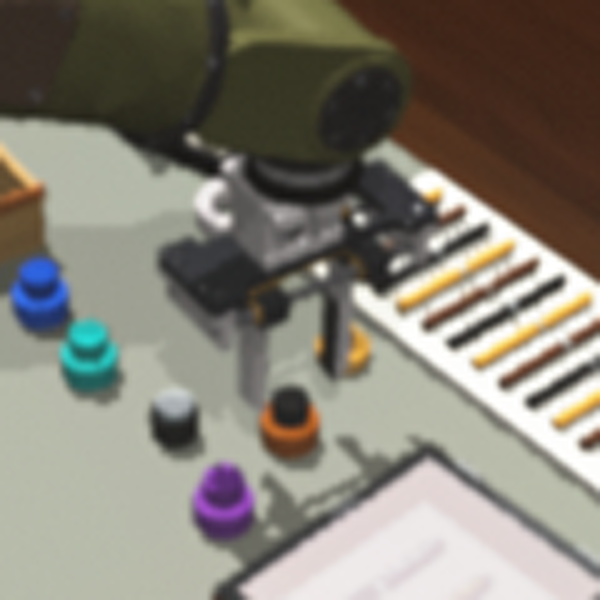

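>>> step_arm --motion '[[[0.012,-0.001,-0.001,0,0,0],[0.007,0,0,0,0,0],[0.002,0,0,0,0,0],[0,0,0,0,0,0]]]'

```text
time_s: 56.95
ee_pos: [0.6618, -0.0687, -0.0025]
eef_rot: [-1.635, 1.571, 2.972]
force: [0.4, -0.8, 0.5]
grip_width: 0.0552
```

>>> step_arm --motion '[[[0,0,0,0,0,0],[0,0,0,0,0,0],[0,0,0,0,0,0],[0,0,0,0,0,0]]]' --fingers 0.015

```text
time_s: 57.45
ee_pos: [0.662, -0.0687, -0.0021]
eef_rot: [1.505, 1.57, -0.171]
force: [-0.5, 0.0, 0.4]
grip_width: 0.0274
```

>>> step_arm --motion '[[[-0.01,0,0,0,0,0],[-0.03,0,0,0,0,0],[-0.04,0,0,0,0,0],[-0.035,0,0,0,0,0],[0,0,0,0,0,0]]]'

```text
time_s: 58.08
ee_pos: [0.6631, -0.0689, 0.1161]
eef_rot: [1.515, 1.565, -0.161]
force: [-0.1, 0.2, -0.5]
grip_width: 0.0272
```

```bash
python3 -c "
from h import *
go(.5565,.261,.112,-6,.045)
c=snap('side','s46.png',(190,120,390,270),4)
"
```

```text
t 58.08 p [ 0.6631 -0.0689  0.1161] head -6.04 down [ 0.005 -0.001 -1.   ] q [-0.16  0.61  1.22 -0.    1.31 -0.05] F [-0.1  0.2 -0.5] w 0.0272
turn about x -0.04 or -0.04 | shift [ 0.0041 -0.1405 -0.3169] rows 8 each [ 0.0005 -0.0176 -0.0396]
```

View pics/s46.png

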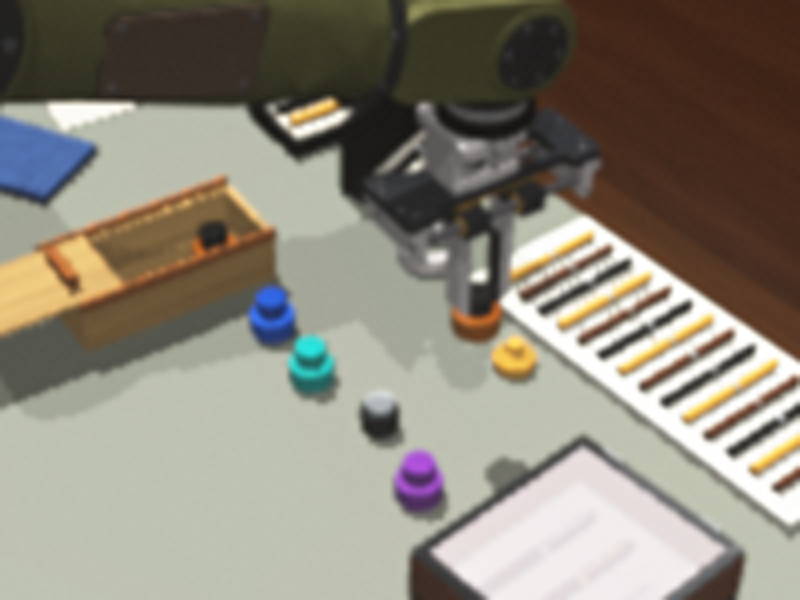

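>>> step_arm --motion '[[[0,-0.0176,-0.0396,0,0,0],[0,-0.0176,-0.0396,0,0,0],[0,-0.0176,-0.0396,0,0,0],[0,-0.0176,-0.0396,0,0,0],[0,-0.0176,-0.0396,0,0,0],[0,-0.0176,-0.0396,0,0,0],[0,-0.0176,-0.0396,0,0,0],[0,-0.0176,-0.0396,0,0,0],[0,0,0,0,0,0],[0.03,0,0,0,0,0],[0,0,0,0,0,0],[0,0,0,0,0,0]]]'

```text
time_s: 59.62
ee_pos: [0.5555, 0.2606, 0.083]
eef_rot: [-0.538, 1.571, -2.215]
force: [-0.3, 0.4, -0.1]
grip_width: 0.0271
```

```bash
python3 -c "
from h import *
go(.5565,.261,.005,-6,.045)
c=snap('side','s47.png',(180,80,320,220),5)
"
```

```text
t 59.62 p [0.5555 0.2606 0.083 ] head -6.08 down [-0. -0. -1.] q [ 0.38  0.52  1.43 -0.    1.19  0.49] F [-0.3  0.4 -0.1] w 0.0271
turn about x -0.08 or -0.08 | shift [ 0.078   0.001  -0.0005] rows 2 each [ 0.039   0.0005 -0.0003]
```

View pics/s47.png

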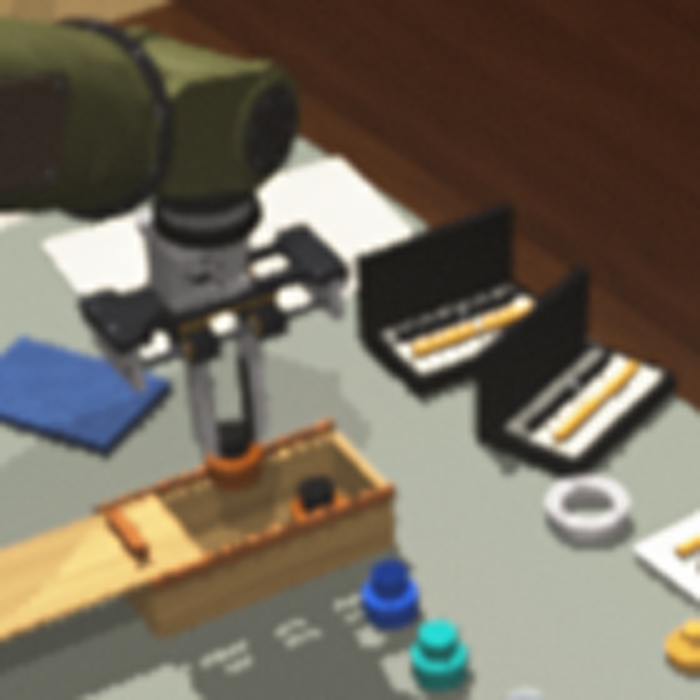

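>>> step_arm --motion '[[[0.03,0.001,0,0,0,0],[0.025,0,0,0,0,0],[0.015,0,0,0,0,0],[0.006,0,0,0,0,0],[0,0,0,0,0,0],[0.001,0,0,0,0,0],[0.001,0,0,0,0,0],[0,0,0,0,0,0]]]'

```text
time_s: 60.68
ee_pos: [0.5562, 0.2611, 0.0049]
eef_rot: [2.049, 1.571, 0.373]
force: [-0.5, 0.3, -0.6]
grip_width: 0.0273
```

>>> step_arm --motion '[[[0.001,0,0,0,0,0],[0,0,0,0,0,0]]]'

```text
time_s: 60.92
ee_pos: [0.5562, 0.2611, 0.0038]
eef_rot: [2.086, 1.57, 0.41]
force: [0.9, -0.1, 1.3]
grip_width: 0.0273
```

Contact made; releasing, then back to the ridge.

>>> step_arm --motion '[[[0,0,0,0,0,0],[0,0,0,0,0,0],[0,0,0,0,0,0],[-0.01,0,0,0,0,0],[-0.03,0,0,0,0,0],[-0.04,0,0,0,0,0],[-0.02,0,0,0,0,0],[0,0,0,0,0,0]]]' --fingers 0.037

```text
time_s: 61.92
ee_pos: [0.5569, 0.2614, 0.1056]
eef_rot: [2.057, 1.567, 0.381]
force: [0.1, 0.5, 0.3]
grip_width: 0.0367
```

```bash
python3 -c "
from h import *
go(.4683,.2703,.0365,-6,.045)
c=snap('side','s48.png',(180,80,320,220),5)
"
```

```text
t 61.92 p [0.5569 0.2614 0.1056] head -6.04 down [ 0.003  0.001 -1.   ] q [0.38 0.5  1.41 0.   1.23 0.48] F [0.1 0.5 0.3] w 0.0367
turn about x -0.04 or -0.04 | shift [ 0.0691 -0.089   0.0004] rows 3 each [ 0.023  -0.0297  0.0001]
```

View pics/s48.png

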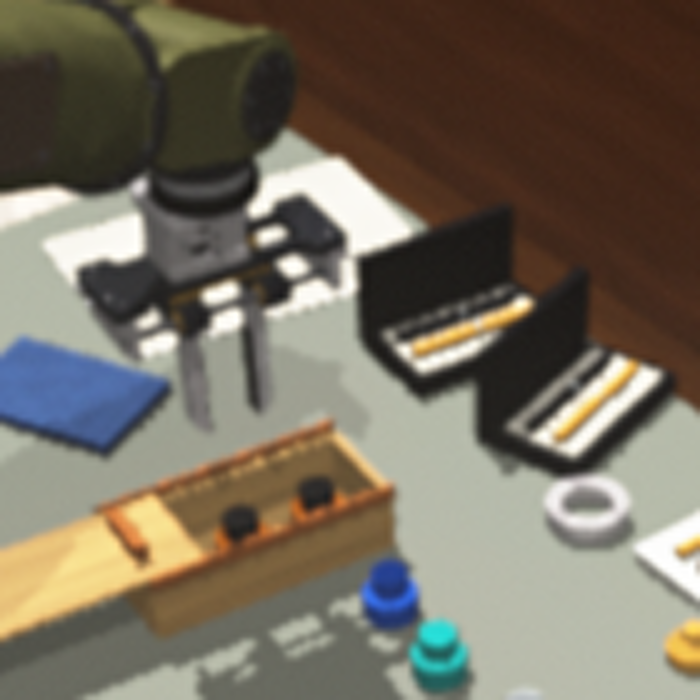

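>>> step_arm --motion '[[[0,-0.03,0,0,0,0],[0,-0.03,0,0,0,0],[0,-0.029,0,0,0,0],[0,0,0,0,0,0],[0.03,0,0,0,0,0],[0.02,0,0,0,0,0],[0.01,0,0,0,0,0],[0,0,0,0,0,0]]]'

```text
time_s: 62.98
ee_pos: [0.4677, 0.2702, 0.043]
eef_rot: [-0.959, 1.569, -2.635]
force: [0.3, -0.6, 1.1]
grip_width: 0.0372
```

```bash
python3 -c "
from h import *
go(.4683,.2703,.0365,-6,.045)
c=snap('side','s49.png',(180,80,320,220),5)
"
```

```text
t 62.98 p [0.4677 0.2702 0.043 ] head -6.05 down [-0.001 -0.001 -1.   ] q [ 0.46  0.43  1.68 -0.    1.04  0.56] F [ 0.3 -0.6  1.1] w 0.0372
turn about x -0.05 or -0.05 | shift [ 0.0065  0.0006 -0.0002] rows 1 each [ 0.0065  0.0006 -0.0002]
```

View pics/s49.png

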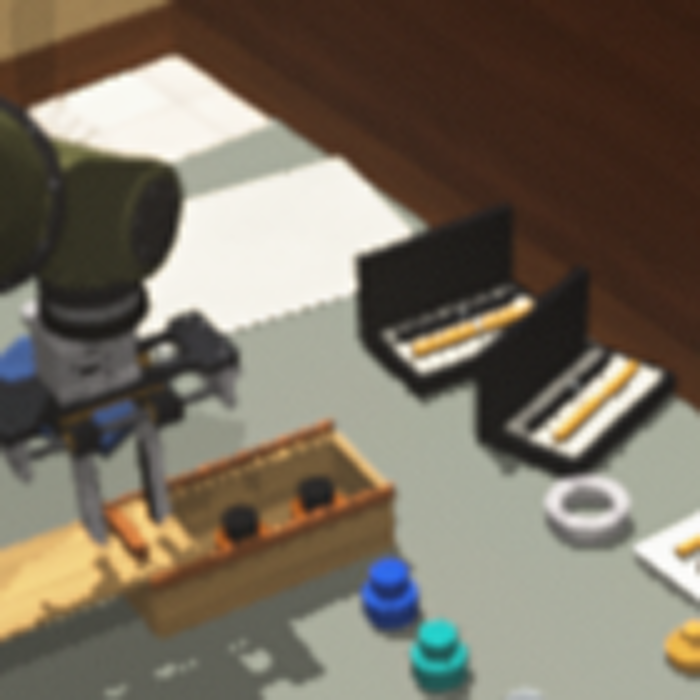

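>>> step_arm --motion '[[[0.006,0,0,0,0,0],[0,0,0,0,0,0]]]'

```text
time_s: 63.28
ee_pos: [0.4676, 0.2704, 0.0376]
eef_rot: [-1.157, 1.571, -2.833]
force: [-0.1, 0.2, 0.1]
grip_width: 0.0372
```

>>> step_arm --motion '[[[0,0,0,0,0,0],[0,0,0,0,0,0],[0,0,0,0,0,0],[0,0,0,0,0,0]]]' --fingers 0.0 --squeeze 25

```text
time_s: 63.78
ee_pos: [0.4681, 0.2705, 0.0378]
eef_rot: [1.872, 1.57, 0.195]
force: [4.0, 0.8, -1.6]
grip_width: 0.0119
```

>>> step_arm --motion '[[[0,0.005,0,0,0,0],[0,0.01,0,0,0,0],[0,0.015,0,0,0,0],[0,0.015,0,0,0,0],[0,0.015,0,0,0,0],[0,0,0,0,0,0]]]'

```text
time_s: 64.53
ee_pos: [0.5288, 0.264, 0.0377]
eef_rot: [2.109, 1.569, 0.432]
force: [0.7, 0.1, 5.2]
grip_width: 0.0115
```

>>> step_arm --motion '[[[0,0.015,0,0,0,0],[0,0.015,0,0,0,0],[0,0.015,0,0,0,0],[0,0.015,0,0,0,0],[0,0.015,0,0,0,0],[0,0.01,0,0,0,0],[0,0,0,0,0,0]]]'

```text
time_s: 65.4
ee_pos: [0.6123, 0.2551, 0.0378]
eef_rot: [1.804, 1.57, 0.127]
force: [0.5, -1.5, 4.9]
grip_width: 0.0118
```

Needs about 10 mm more to the stop near x = 0.622.

>>> step_arm --motion '[[[0,0.004,0,0,0,0],[0,0.003,0,0,0,0],[0,0.002,0,0,0,0],[0,0.001,0,0,0,0],[0,0,0,0,0,0]]]'

```text
time_s: 66.03
ee_pos: [0.6219, 0.2541, 0.0377]
eef_rot: [1.31, 1.571, -0.366]
force: [-0.8, -2.7, 4.7]
grip_width: 0.0115
```

>>> step_arm --motion '[[[0,0.001,0,0,0,0],[0,0.001,0,0,0,0],[0,0,0,0,0,0]]]'

```text
time_s: 66.4
ee_pos: [0.6224, 0.254, 0.0376]
eef_rot: [-1.316, 1.567, -2.992]
force: [-10.8, -2.0, 10.3]
grip_width: 0.0119
```

```bash
python3 -c "
from h import *
go(.6222,.2542,.0365,-6,.045)
c=snap('side','s50.png',(180,80,320,220),5)
"
```

```text
t 66.4 p [0.6224 0.254  0.0376] head -6.02 down [-0.003 -0.001 -1.   ] q [0.33 0.7  1.26 0.   1.19 0.44] F [-10.8  -2.   10.3] w 0.0119
turn about x -0.02 or -0.02 | shift [ 0.0011 -0.0002 -0.0002] rows 1 each [ 0.0011 -0.0002 -0.0002]
```

View pics/s50.png

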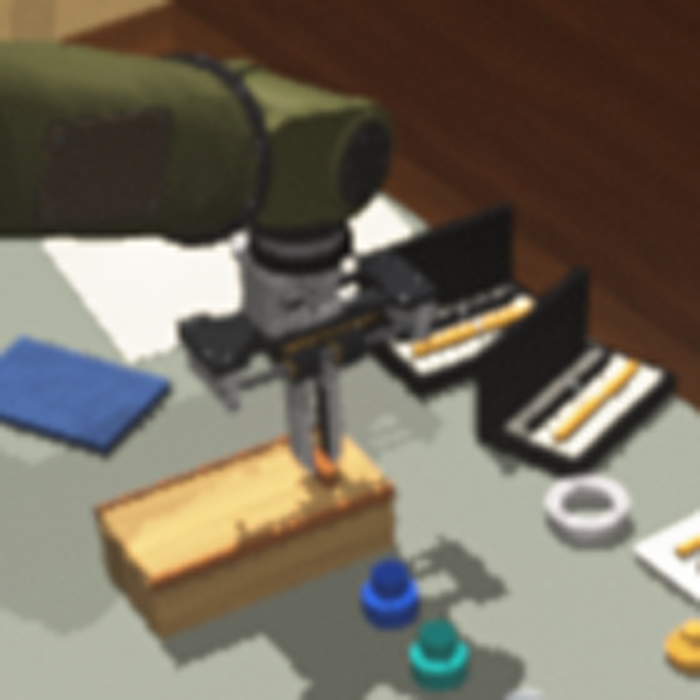

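Stop reached, cover shut. I'll release, rise, and check everything.

>>> step_arm --motion '[[[0,0,0,0,0,0],[0,0,0,0,0,0],[0,0,0,0,0,0],[-0.01,0,0,0,0,0],[-0.03,0,0,0,0,0],[-0.04,0,0,0,0,0],[-0.04,0,0,0,0,0],[0,-0.04,0,0,0,0],[0,-0.04,0,0,0,0],[0,-0.04,0,0,0,0],[0,-0.04,0,0,0,0],[0,0,0,0,0,0]]]' --fingers 0.035

```text
time_s: 67.95
ee_pos: [0.4632, 0.2713, 0.159]
eef_rot: [2.21, 1.569, 0.535]
force: [1.1, 0.7, -0.2]
grip_width: 0.0351
```

>>> step_arm --motion '[[[-0.03,-0.03,-0.03,0,0,0],[-0.02,-0.03,-0.03,0,0,0],[0,0,-0.04,0,0,0],[0,0,-0.04,0,0,0],[0,0,0,0,0,0]]]'

```text
time_s: 68.58
ee_pos: [0.4201, 0.418, 0.2073]
eef_rot: [-1.042, 1.571, -2.717]
force: [-0.5, -1.3, -0.5]
grip_width: 0.0354
```

```bash
python3 -c "
from h import *
c=snap('top','t51.png',(155,130,405,280),3.2)
c=snap('side','s51.png',(190,130,390,280),4)
go(.4,.4,.2,-6)
"
```

```text
t 68.67 p [0.4201 0.416  0.2075] head -6.03 down [-0. -0. -1.] q [ 0.72  0.37  1.35 -0.    1.42  0.82] F [-0.2 -0.2  0.5] w 0.0349
turn about x -0.03 or -0.03 | shift [ 0.0075 -0.0183  0.018 ] rows 1 each [ 0.0075 -0.0183  0.018 ]
```

View pics/t51.png

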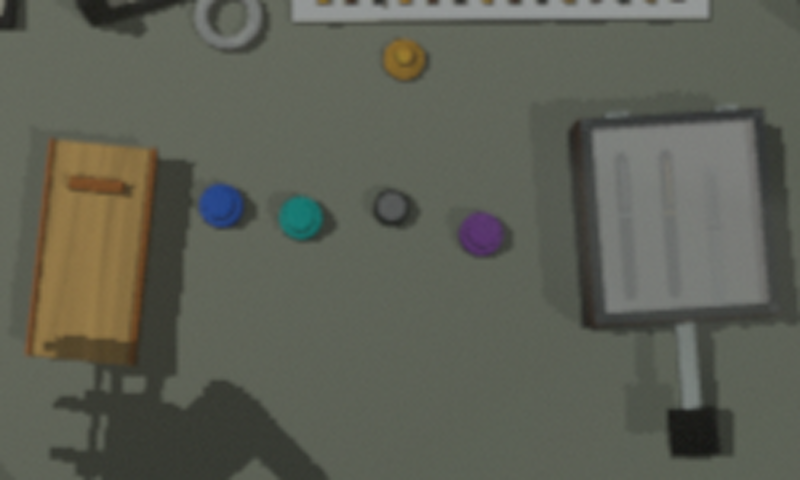

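View pics/s51.png

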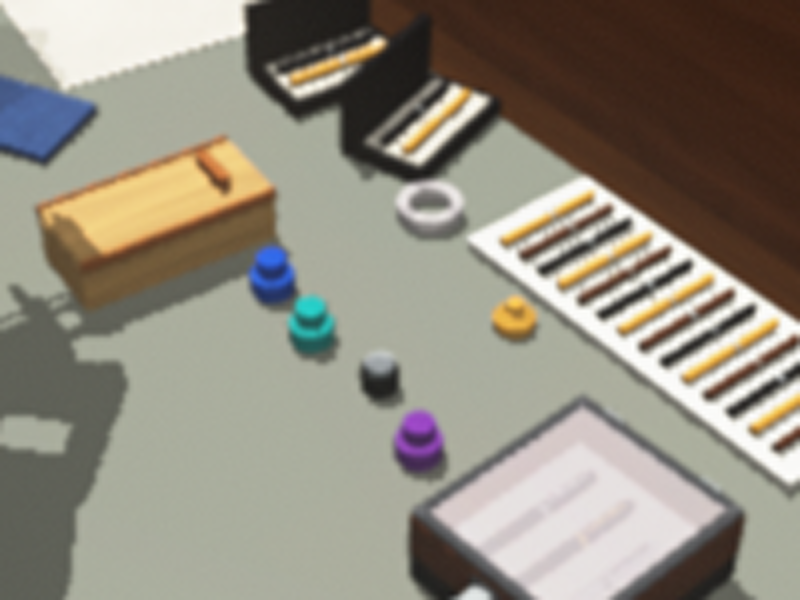

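```bash
python3 -c "
from station import ticket
print(ticket.hand_in())"
```

```text
the job is handed in; nothing more can be done
None
```

The stall is packed up and the job is handed in, at about 69 s of the 210 s. All three pens lie flat in the case with the lid shut, and both ink pots stand upright in the wooden box with its cover shut.

**Case:** I pressed the pedal to its end stop, laid the pens in, then pinched the pad and eased it up at about 8–16 mm/s until it stopped. The last pictures show the lid and pad back where they started, with all three pens visible under the lid, though the silver one only faintly.

**Box:** I saw both pots standing in the box before closing it. I then slid the cover to its hard stop, 155 mm from the fully open stop, and the last picture shows no gap.

**Left alone:** The blue, turquoise and purple look-alikes, the loupe, the weight and the tape look unmoved. The last close-ups do not show the mug, tumbler and card box, or all of the notebook, but I did not work near them. The highest force I read was about 24 N, at the end of a move.

**One disagreement:** The fingers really end about 28 mm short of the reported TCP, as both the contacts and the pictures showed. I allowed for that in every later grasp and placing. The press on the pedal therefore took several extra small steps. Nothing went wrong because of it, and I saw no object knocked aside.

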